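Pack the hardness tester's kit tray in layers

TASK

Put the tester's kit back in its sloped foam tray, everything fully home and lying flat on its bed: the small steel block in the deep round pocket, the large steel block in the shallower pocket that partly covers it, and last the screwdriver across the top, handle in its trough and shank over the large block into the white saddle. Set the blocks down gently, do not drop them, and leave the other things on the bench where they are.

Things in the scene. Friction and masses are not known exactly. Their poses are not given: they have to be found in the camera images.
- kit_tray: Kit tray: aluminium pan 148 x 229 mm, grey foam insert, cut-outs with yellow floors (orange in the deepest), fixed on a rod stand, sloping 34 deg with its low edge to the robot. Origin: level with the deep pocket's floor, 52 mm above the bench. x up the slope (away from the robot), y across to the left, z square out of the tray. The foam spans x -68 to 76, y -113 to 112 mm; its grey face is at z 23.5 mm.
- small_pocket (a point): Centre of the floor of the deep round pocket for the small block, at tray x 38, y -45, z 0 mm. Diameter 53 mm, 23.5 mm deep from the grey face. Finger slots, 28 mm wide and as deep as the pocket, run out of it along tray +y and -y, to 62 mm from its centre.
- large_pocket (a point): Centre of the floor of the large block's pocket, at tray x 0, y -45, z 11.5 mm. Diameter 67 mm, 12 mm deep from the grey face. Upslope it overlaps the deep pocket, so the large block lies partly over the small one (1.5 mm above it). A finger slot, 28 mm wide, 12 mm deep, runs along tray -x to 62 mm from its centre; upslope the other finger goes over the deep pocket. No slots along y.
- handle_trough (a point): Where the middle of the screwdriver's handle (on its axis) lies when home: tray x 0, y 48, z 28.5 mm. The trough is 34 mm wide, 104 mm long along tray y (y -4 to 100), its floor at z 14.5 mm, 9 mm deep. Finger slots, 28 mm wide, 12 mm deep, cross it along tray x at y 48, to 60 mm either side.
- shank_saddle (a point): Where the axis of the screwdriver's shank lies in the small white V saddle at the tray's right edge: tray x 0, y -90, z 28.5 mm. The V is 10 mm thick along y, about 12 mm wide at its bed (z 25 mm), about 21 mm at its mouth (z 36 mm); the shank is 6 mm thick.
- small_block: Small round steel reference block, 48 mm diameter, 10 mm thick, 0.14 kg or so, lying flat on the bench to the right of the tray. Origin: centre of the underside; z up.
- large_block: Large round steel reference block, 62 mm diameter, 11 mm thick, 0.26 kg or so, lying flat on the bench to the right of the tray (either block may be the nearer one). Origin: centre of the underside; z up.
- screwdriver: Screwdriver with red handle, 191 mm long, lying on the bench left of the tray, about 0.09 kg. Origin: middle of its length, level with the underside; y along it to the handle, z up. Handle 28 x 27 mm, y 0 to 96 mm: grip across it. Shank: 6 mm rod, y -96 to 0, axis 14 mm up. Centre of mass at y 44 mm. In the tray its y lies along the tray's y.
- driver_handle (a point): Middle of the screwdriver's handle, on its axis, 14 mm above the underside, at its y = 48 mm.
- driver_tip (a point): A point on the axis of the shank near its tip, 14 mm above the underside, at the screwdriver's y = -90 mm.
- loupe: Bystander: black stand loupe, 39 mm wide, 32 mm high, behind the blocks. Origin: centre of the underside.
- marker: Bystander: red and white marker pen, 135 mm long, 16 mm thick, lying on the left near the bench's front edge. Origin: middle, level with the underside.
- tube: Bystander: upright tube with a red cap, 24 mm wide, 60 mm high, behind the blocks. Origin: centre of the underside.
- weight: Bystander: brass check weight, 38 mm wide, 28 mm high, at the front right. Origin: centre of the underside.
- spot_anvil: Bystander: grey steel anvil on a short stem, 39 mm wide, 40 mm high, behind the screwdriver on the left. Origin: centre of the underside.
Not all that is in view belongs to the job. What is shaped like the small_block but orange is not meant.

How it is judged:
On the way, in this order (a step that is already met when the one before it is completed fails the run):
1. the small block lies home in the deep pocket (distance between small_block and small_pocket below 0.006 m and z of small_block in the frame of kit_tray below 0.0025 m and angle between the z axis of small_block and the z axis of kit_tray, either way round below 0.06 rad), for 0.2 s.
2. the large block lies home in its pocket over the small one (all of step 1 and distance between large_block and large_pocket below 0.006 m and z of large_block in the frame of kit_tray below 0.014 m and angle between the z axis of large_block and the z axis of kit_tray, either way round below 0.06 rad), for 0.2 s.
At the end, for the whole second after the job is handed in: Each block flat in its own pocket: within 6 mm of its centre, underside within 2.5 mm of its floor, face within 0.06 rad of the tray's. Screwdriver across the top: middle of the handle and tip point each within 8 mm of the trough's and saddle's points. All three at rest (all of step 2 and distance between driver_handle and handle_trough below 0.008 m and distance between driver_tip and shank_saddle below 0.008 m and linear speed of each of small_block, large_block, screwdriver below 0.01 m/s); the robot touches nothing.
It fails at once if a bystander pushed more than 30 mm from where it stood (distance of any of loupe, marker, tube, weight, spot_anvil from where it was at the start of the episode above 0.03 m).
It fails at once if the small block dropped or flung into the tray (faster than 0.5 m/s within 50 mm of its pocket) (distance between small_block and small_pocket below 0.05 m and linear speed of small_block above 0.5 m/s).
It fails at once if the large block dropped or flung into the tray (faster than 0.5 m/s within 50 mm of its pocket) (distance between large_block and large_pocket below 0.05 m and linear speed of large_block above 0.5 m/s).
It also fails if it takes over 72 s, if anything falls off the work surface, if the arm or the gripper's body presses on something with over 40 N, if the wrist force passes 120 N, or if a joint passes its speed limit or range.

ROBOT

A 6-joint arm with a two-finger parallel gripper is mounted at the origin on a cart in front of the work surface, level with it; the furniture and walls round the work are solid. World frame = base frame: x ahead of the robot, y to its left, z up, the work surface at z = 0. Lengths are in m, angles in rad, forces in N, time in s.
With the tool pointing down it reaches from about 0.35 to 0.975 m from the base axis. Payload 4.9 kg.
Tool frame: the origin (TCP) lies between the finger pads; the fingertips stand 14 mm ahead of it and the grasp point (between the pads) lies 5 mm behind it (manip.tcp_to_tips is the distance from the TCP to the fingertips, in m); z points along the fingers, y is the line along which they close (so a half turn about z gives the same grasp; the last joint's range is limited). The gripper opens to 85 mm and grips with 20 to 120 N. Pads are 22 mm wide; open, the fingers measure 114 mm over their backs; the gripper's body (76 mm by 85 mm) begins 54 mm behind the grasp point. The pads swing forward as they close: fully open they stand 13 mm farther back than shut.
Start: joints at [1.2, 0.053, 1.613, -0, 1.476, -0.119], TCP at [0.156, 0.605, 0.212] pointing down, gripper open.
Joint ranges: [-3.01, 3.01], [-1.01, 2.22], [0.06, 2.58], [-1.02, 4.17], [0.09, 2.62], [-3.14, 3.14]. Speed limits (rad/s): [2.57, 2.57, 3.14, 3.14, 3.14, 3.14].

INTERFACE

Orientations are given as a unit quaternion [w, x, y, z].
In Python, from plant import manip gives the robot as it stands.
- The arm moves only by the tool servo_tool, never from a script. Its argument "moves" is a list that holds one entry, the list of rows, each a list of 7 numbers: the shift along the tool's x, y, z in mm, then the turn, a rotation vector about the tool's x, y, z in degrees, then the finger opening in mm, from 0 to 85.4. In form: [[[x, y, z, ax, ay, az, fingers], ...]]. A call has 1 to 12 rows; each row shifts and turns the commanded pose from where the row before left it, along the tool's axes as they then stand; what a row does not reach is not made up. A row lasts 1/8 s, in which the tool goes at most 62.5 mm and 10.7 degrees, less where a joint would pass 70% of its speed; a pose out of reach is approached as far as the arm can. A call with a gripper value outside its range is refused whole. The fingers move at their own pace and stop on an object; the grip force is fixed at half the most. Time passes only in rows, so rows that do not move let the fingers close. It gives the time, the measured TCP pose, the force, the opening and the grip force at its end, in the units of the state.
- manip.state(): the state, without advancing time (a new reading comes with each control period).
- manip.grab_frame(name): name is "scene" or "top" or "wrist"; returns a dict with "image" (384x512x3 uint8, blue, green, red), "mtx" (3x3 intrinsics, pixels), "eye" and "rotation" of the camera in the world. Camera axes: x right, y down, z forward; pixel columns grow to the right and rows downward; lengths in m; the calibration is good to about 2 mm. A picture is of the moment at which its call begins. There is no depth.
- manip.job_done(): hands the job in; it is judged then, once.
The state is a dict: "time": time; "joint_pos": joint angles; "joint_vel": joint speeds; "joint_efforts": joint torques, N m; "tool_pos": TCP position; "tool_rot": TCP orientation; "contact_force": force on the tool from outside, world axes, zero at the start; "ft_torque": the same for the moment, N m; "gripper_width": opening from 0.0 (shut) to 1.0 (fully open); "grasp_force": force on a finger pad.
Only numpy, scipy, OpenCV 4.12 (cv2) and the standard library are available. Lean on these libraries where they do the work, as an engineer would, in place of code of your own. Each camera call takes 0.05 s, during which the arm holds its last target. There are 200 camera calls.

## Working session

There is one attempt and no reset: what is moved stays moved. The work goes in short steps, Python scripts to look and compute and a tool call to move; the robot and the scene stay as the last step left them, time stands still between calls to the robot, and variables do not carry over. Pictures are saved under pics/ and viewed, at most 10 in all, crops included, and the job is handed in when it is done.

Besides the shell and the picture viewer there is one more tool, called after ">>>" as name(argument=value, ...), one argument or row to a line, values as JSON. servo_tool: Moves the arm, as the interface text tells. Its arguments: {"type":"object","properties":{"moves":{"type":"array"}},"required":["moves"]}

```bash
ls; mkdir -p pics
cat > h.py <<'E'
import numpy as np, cv2
from scipy.spatial.transform import Rotation as R
from plant import manip
def rot(q): return R.from_quat([q[1],q[2],q[3],q[0]])
def grab(n,save=None):
    f=manip.grab_frame(n)
    if save: cv2.imwrite('pics/%s.png'%save,f['image'])
    return f
def Rc(f):
    r=np.array(f['rotation'],float)
    return r if r.shape==(3,3) else rot(r).as_matrix()
def ray(f,u,v):
    d=Rc(f)@np.linalg.inv(np.array(f['mtx']))@np.array([u,v,1.]); return np.array(f['eye']),d
def onz(f,u,v,z):
    e,d=ray(f,u,v); return e+d*(z-e[2])/d[2]
def proj(f,p):
    c=Rc(f).T@(np.array(p)-np.array(f['eye'])); q=np.array(f['mtx'])@c; return q[:2]/q[2]
E
python3 - <<'E'
from h import *
a=grab('scene','scene0');b=grab('top','top0')
for f in(a,b):print(np.round(f['mtx'],1).tolist(),np.round(f['eye'],3),np.round(Rc(f),3).tolist())
s=manip.state();print(s)
cv2.imwrite('pics/both.png',np.vstack([a['image'],b['image']])[:, :] if 0 else cv2.resize(np.hstack([a['image'],b['image']]),(800,300)))
E
```

```text
pics
[[439.2, 0.0, 256.4], [0.0, 439.2, 187.3], [0.0, 0.0, 1.0]] [-0.628  1.05   1.06 ] [[-0.691, -0.375, 0.618], [-0.723, 0.344, -0.599], [0.012, -0.861, -0.509]]
[[407.6, 0.0, 252.3], [0.0, 407.6, 196.8], [0.0, 0.0, 1.0]] [ 0.244 -0.091  1.605] [[-0.088, -0.974, 0.211], [-0.996, 0.087, -0.017], [-0.002, -0.211, -0.977]]
{'time': 0.1, 'joint_pos': array([ 1.19999969e+00,  5.32714605e-02,  1.61416603e+00, -3.66206352e-05,
        1.47598349e+00, -1.18993283e-01]), 'joint_vel': array([-0.00130032,  0.00018704, -0.00397095, -0.00059991, -0.00023574,
        0.00048969]), 'joint_efforts': array([-8.70716781e-05, -3.94910789e+01, -3.71358669e+01, -1.48503382e-04,
        4.01643512e-03,  1.58439491e-05]), 'tool_pos': array([0.15550682, 0.60472655, 0.21089242]), 'tool_rot': array([-2.03960881e-04,  1.25567534e-01,  9.92084653e-01, -8.91308755e-04]), 'contact_force': array([0.26050874, 0.3985734 , 0.69683968]), 'ft_torque': array([-0.02140879, -0.0304021 ,  0.0125808 ]), 'grasp_force': 0.0, 'gripper_width': 1.0069815431269769}
```

View pics/top0.png

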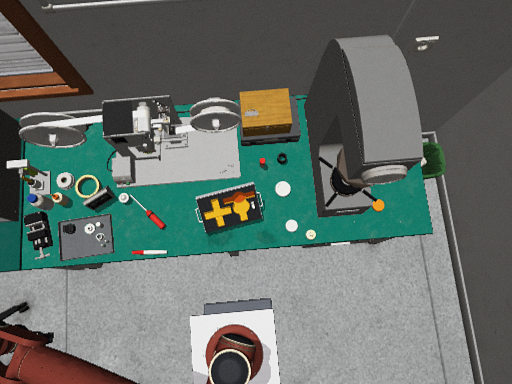

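View pics/scene0.png

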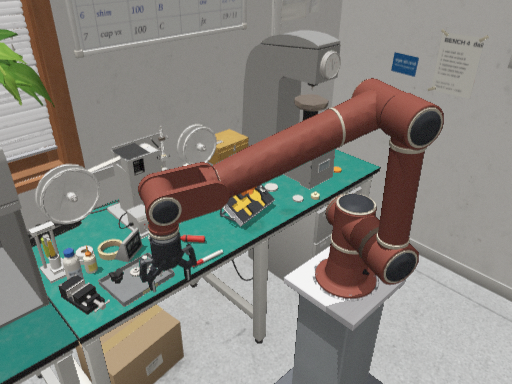

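Top view: large block at about (283,188), small block (292,226), brass weight (311,234), loupe (281,158), tube (262,161). The screwdriver handle is at about (155,218) with its tip toward (135,197), and the tray is at about (230,208). The scene view only confirms the layout.

Run:
```python
from h import *
f=grab('top');im=f['image'];h=cv2.cvtColor(im,cv2.COLOR_BGR2HSV)
def blobs(m,x0,y0,x1,y1,z,name):
    k=np.zeros(m.shape,np.uint8);k[y0:y1,x0:x1]=m[y0:y1,x0:x1].astype(np.uint8)*255
    for c in cv2.findContours(k,cv2.RETR_EXTERNAL,cv2.CHAIN_APPROX_NONE)[0]:
        if cv2.contourArea(c)<15: continue
        (u,v),s,a=cv2.minAreaRect(c)
        print(name,round(u,1),round(v,1),np.round(s,1),round(a,1),cv2.contourArea(c),np.round(onz(f,u,v,z),4)[:2])
w=(h[...,1]<80)&(h[...,2]>130)
blobs(w,245,150,325,245,.011,'white')
red=((h[...,0]<8)|(h[...,0]>172))&(h[...,1]>130)&(h[...,2]>80)
blobs(red,120,180,190,260,.014,'red')
yel=(h[...,0]>8)&(h[...,0]<32)&(h[...,1]>150)&(h[...,2]>90)
blobs(yel,190,180,265,235,.07,'yel')
c=cv2.resize(im[165:265,90:330],(800,333),interpolation=cv2.INTER_CUBIC);cv2.imwrite('pics/c1.png',c)
```

```text
white 310.5 234.5 [9. 9.] 90.0 66.5 [ 0.4169 -0.3327]
white 291.0 225.5 [11. 12.] 90.0 107.0 [ 0.459  -0.2604]
white 282.2 188.3 [14.8 14.1] 45.0 171.5 [ 0.6121 -0.2417]
white 323.8 178.8 [34.2  4. ] 82.6 52.5 [ 0.6364 -0.4127]
white 322.0 154.0 [4. 8.] 0.0 19.0 [ 0.741  -0.4186]
red 137.5 252.0 [ 4. 11.] 90.0 25.0 [0.4082 0.3445]
red 154.5 218.5 [22.6  5.7] 45.0 111.0 [0.5339 0.2738]
yel 217.7 212.1 [23.8 23.7] 30.3 322.0 [0.527  0.0193]
yel 239.1 206.1 [28.4 31.4] 85.9 413.5 [ 0.5432 -0.0641]
```

View pics/c1.png

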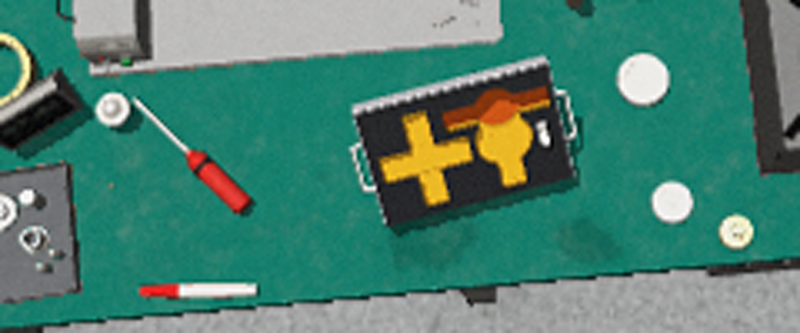

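Measured against the given sizes: the small block is at about (0.459,-0.260), the large at (0.612,-0.242), and the tray yaw is about +9°. Next, a planning helper, then I move above the tray.

```bash
cat >> h.py <<'E'
def tgtR(yaw,tilt=0,spin=0):
    "tool y along world y turned by yaw(deg); z down, tilted fwd by tilt; spin about tool z"
    B=np.array([[-1,0,0],[0,1,0],[0,0,-1.]]).T
    return R.from_euler('z',yaw,degrees=True)*R.from_euler('y',-tilt,degrees=True)*R.from_matrix(B)*R.from_euler('z',spin,degrees=True)
def plan(p,Rt,n,cur=None):
    s=manip.state() if cur is None else None
    p0,R0=(np.array(s['tool_pos']),rot(s['tool_rot'])) if cur is None else cur
    w=(R0.inv()*Rt).as_rotvec()
    S=sum((R0*R.from_rotvec(w*k/n)).as_matrix() for k in range(n))
    sh=np.linalg.solve(S,np.array(p)-p0)*1000
    print(n,'rows',np.round(sh,2).tolist(),np.round(np.degrees(w)/n,3).tolist(),'max',round(np.linalg.norm(sh),1),round(np.degrees(np.linalg.norm(w))/n,2))
E
python3 - <<'E'
from h import *
print(tgtR(9,34).as_matrix().round(2))
plan([.46,.0,.38],tgtR(9),12)
E
```

```text
[[-0.82 -0.16  0.55]
 [-0.13  0.99  0.09]
 [-0.56 -0.   -0.83]]
12 rows [-28.76, -49.01, -14.04] [-0.008, -0.002, -1.952] max 58.5 1.95
```

>>> servo_tool(
  moves=[
    [[-28.8, -49, -14, 0, 0, -1.95, 85], [-28.8, -49, -14, 0, 0, -1.95, 85], [-28.8, -49, -14, 0, 0, -1.95, 85], [-28.8, -49, -14, 0, 0, -1.95, 85], [-28.8, -49, -14, 0, 0, -1.95, 85], [-28.8, -49, -14, 0, 0, -1.95, 85], [-28.8, -49, -14, 0, 0, -1.95, 85], [-28.8, -49, -14, 0, 0, -1.95, 85], [-28.8, -49, -14, 0, 0, -1.95, 85], [-28.8, -49, -14, 0, 0, -1.95, 85], [-28.8, -49, -14, 0, 0, -1.95, 85], [-28.8, -49, -14, 0, 0, -1.95, 85]],
  ],
)

```text
time: 1.65
tool_pos: [0.4612, -0.0015, 0.3804]
tool_rot: [0.0, -0.078, 0.997, 0.0]
contact_force: [-0.9, 0.1, 0.3]
gripper_width: 0.996
grasp_force: 0.0
```

Run:
```python
from h import *
f=grab('wrist','w1');s=manip.state();print(s['tool_pos'],s['time'],f['eye'],Rc(f).round(3).tolist(),f['mtx'][0][0])
```

```text
[ 0.46429837 -0.0062096   0.38083908] 1.7 [ 0.39634377 -0.01194172  0.54205835] [[-0.156, 0.954, 0.256], [0.988, 0.15, 0.04], [-0.0, 0.26, -0.966]] 280.5856356232235
```

View pics/w1.png

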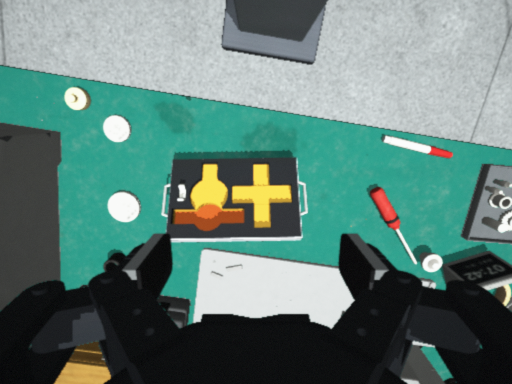

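The wrist view shows everything: small block (117,128), large block (124,206), weight (76,98), tray foam about (171..300,157..236). The screwdriver handle is at (384,205) with its tip near (414,260), close to the anvil (432,263). I'll fit the tray pose from the foam corners.

```bash
cat >> h.py <<'E'
from scipy.optimize import least_squares
CZ=np.cos(np.radians(34));SZ=np.sin(np.radians(34))
def trayR(yaw): return (R.from_euler('z',yaw,degrees=True)*R.from_euler('y',-34,degrees=True))
def T2W(t,pt): return np.array([t[0],t[1],.052])+trayR(t[2]).apply(np.array(pt)/1000)
E
python3 - <<'E'
from h import *
f=grab('wrist');im=f['image'];h=cv2.cvtColor(im,cv2.COLOR_BGR2HSV)
w=(h[...,1]<80)&(h[...,2]>130)
def blobs(m,x0,y0,x1,y1,z,name,mn=60):
    k=np.zeros(m.shape,np.uint8);k[y0:y1,x0:x1]=m[y0:y1,x0:x1].astype(np.uint8)*255
    for c in cv2.findContours(k,cv2.RETR_EXTERNAL,cv2.CHAIN_APPROX_NONE)[0]:
        if cv2.contourArea(c)<mn: continue
        (u,v),s,a=cv2.minAreaRect(c);print(name,round(u,1),round(v,1),np.round(s,1),round(a,1),np.round(onz(f,u,v,z),4)[:2])
blobs(w,55,80,150,230,.011,'w')
red=((h[...,0]<8)|(h[...,0]>172))&(h[...,1]>130)&(h[...,2]>80)
blobs(red,350,120,470,240,.014,'red')
grey=(h[...,1]<80)&(h[...,2]>110);blobs(grey,392,222,470,275,.014,'grey',20)
dark=(h[...,2]<75)|((h[...,0]>3)&(h[...,0]<32)&(h[...,1]>150))
k=np.zeros(dark.shape,np.uint8);k[148:246,160:312]=dark[148:246,160:312]*255
k=cv2.morphologyEx(k,cv2.MORPH_CLOSE,np.ones((9,9)));k=cv2.morphologyEx(k,cv2.MORPH_OPEN,np.ones((5,5)))
c=max(cv2.findContours(k,cv2.RETR_EXTERNAL,cv2.CHAIN_APPROX_NONE)[0],key=cv2.contourArea)
q=cv2.approxPolyDP(c,6,True)[:,0];print(q.tolist())
P=c[:,0].astype(float)
# sides by lines between approx corners
idx=[int(np.argmin(((P-x)**2).sum(1))) for x in q]
L=[]
for i in range(len(q)):
    a,b=idx[i],idx[(i+1)%len(q)]; seg=P[a:b+1] if b>a else np.vstack([P[a:],P[:b+1]])
    n=len(seg);seg=seg[n//8:n-n//8];L.append(cv2.fitLine(seg.astype(np.float32),cv2.DIST_HUBER,0,.01,.01).ravel())
C=[]
for i in range(len(q)):
    A,B=L[i-1],L[i];t=np.linalg.solve(np.array([[A[0],-B[0]],[A[1],-B[1]]]),B[2:]-A[2:]);C.append(A[2:]+t[0]*A[:2])
C=np.array(C);print(C.round(1).tolist())
if len(C)==4:
    M=np.array([[-68,-113],[-68,112],[76,112],[76,-113]])
    t0=[.5,-.02,9];pr=lambda t:np.array([proj(f,T2W(t,[*m,23.5])) for m in M])
    o=[C[np.argmin(((C-p)**2).sum(1))] for p in pr(t0)]
    r=least_squares(lambda t:(pr(t)-o).ravel(),t0,x_scale=[.01,.01,1]);print(r.x,r.fun.round(1))
    t=r.x
    v=im.copy()
    for pts in ([[x,y,23.5] for x,y in M],[[17,-4,14.5],[17,34,14.5],[60,34,11.5],[60,62,11.5],[17,62,14.5],[17,100,14.5],[-17,100,14.5],[-17,62,14.5],[-60,62,11.5],[-60,34,11.5],[-17,34,14.5],[-17,-4,14.5]],[[33.5*np.cos(a),-45+33.5*np.sin(a),11.5] for a in np.arange(0,6.3,.2)],[[38+26.5*np.cos(a),-45+26.5*np.sin(a),0] for a in np.arange(0,6.3,.2)]):
        cv2.polylines(v,[np.array([proj(f,T2W(t,p))*16 for p in pts]).astype(np.int32)],True,(255,0,255),1,cv2.LINE_AA,4)
    cv2.imwrite('pics/ov.png',cv2.resize(v[140:260,150:320],(800,565),interpolation=cv2.INTER_CUBIC))
E
```

```text
w 127.2 205.2 [31.8 29.7] 45.0 [ 0.609  -0.2438]
w 120.5 127.0 [26. 27.] 90.0 [ 0.4577 -0.2613]
w 79.5 97.0 [22. 23.] 90.0 [ 0.4158 -0.336 ]
w 126.0 83.5 [ 7. 46.] 90.0 [ 0.3801 -0.2537]
red 398.6 223.0 [ 8.2 12.1] 66.0 [0.562  0.2983]
red 387.6 203.1 [34.4 13.5] 61.4 [0.5248 0.265 ]
red 444.9 150.5 [22.6  7.9] 16.7 [0.4085 0.3427]
grey 436.5 261.0 [17.7 20.5] 45.0 [0.6319 0.4001]
grey 410.4 244.3 [39.4  4.3] 61.7 [0.6036 0.3353]
[[298, 156], [178, 158], [171, 233], [160, 235], [160, 245], [170, 245], [171, 235], [303, 233]]
[[297.8999938964844, 155.1999969482422], [177.0, 158.60000610351562], [171.0, 233.8000030517578], [160.0, 234.39999389648438], [160.0, 245.0], [170.0, 245.0], [170.0, 235.10000610351562], [303.0, 232.5]]
```

```bash
cat > ov.py <<'E'
from h import *
def overlay(f,t,name,box):
    v=f['image'].copy()
    for pts in ([[-68,-113,23.5],[-68,112,23.5],[76,112,23.5],[76,-113,23.5]],[[17,-4,14.5],[17,34,14.5],[60,34,11.5],[60,62,11.5],[17,62,14.5],[17,100,14.5],[-17,100,14.5],[-17,62,14.5],[-60,62,11.5],[-60,34,11.5],[-17,34,14.5],[-17,-4,14.5]],[[33.5*np.cos(a),-45+33.5*np.sin(a),11.5] for a in np.arange(0,6.3,.2)],[[38+26.5*np.cos(a),-45+26.5*np.sin(a),0] for a in np.arange(0,6.3,.2)]):
        cv2.polylines(v,[np.array([proj(f,T2W(t,p))*16 for p in pts]).astype(np.int32)],True,(255,0,255),1,cv2.LINE_AA,4)
    x0,y0,x1,y1=box;s=min(800/(x1-x0),600/(y1-y0))
    cv2.imwrite('pics/%s.png'%name,cv2.resize(v[y0:y1,x0:x1],None,fx=s,fy=s,interpolation=cv2.INTER_CUBIC))
def sides(f,box):
    "refine foam border corners by mask sides within box"
    im=f['image'];h=cv2.cvtColor(im,cv2.COLOR_BGR2HSV);x0,y0,x1,y1=box
    d=(h[...,2]<75)|((h[...,0]>3)&(h[...,0]<32)&(h[...,1]>150))
    k=np.zeros(d.shape,np.uint8);k[y0:y1,x0:x1]=d[y0:y1,x0:x1]*255
    k=cv2.morphologyEx(k,cv2.MORPH_CLOSE,np.ones((9,9)));k=cv2.morphologyEx(k,cv2.MORPH_OPEN,np.ones((15,15)))
    c=max(cv2.findContours(k,cv2.RETR_EXTERNAL,cv2.CHAIN_APPROX_NONE)[0],key=cv2.contourArea)
    P=c[:,0].astype(float);return P
def fit(f,P,t0):
    "distance of the contour to the 4 foam border lines, iterated"
    M=[[-68,-113,23.5],[-68,112,23.5],[76,112,23.5],[76,-113,23.5]]
    def pc(t): return np.array([proj(f,T2W(t,m)) for m in M])
    q=pc(t0);obs=[]
    for i in range(4):
        a,b=q[i],q[(i+1)%4];u=(b-a)/np.linalg.norm(b-a);n=np.array([-u[1],u[0]])
        s=(P-a)@u/np.linalg.norm(b-a);e=(P-a)@n
        obs.append(P[(s>.12)&(s<.88)&(abs(e)<12)])
    def res(t):
        q=pc(t);r=[]
        for i in range(4):
            a,b=q[i],q[(i+1)%4];u=(b-a)/np.linalg.norm(b-a);r.append((obs[i]-a)@np.array([-u[1],u[0]]))
        return np.concatenate(r)
    r=least_squares(res,t0,x_scale=[.01,.01,1],loss='soft_l1');q=res(r.x);n=np.cumsum([0]+[len(o) for o in obs])
    print('tray',r.x.round(4),'side medians',[round(float(np.median(q[n[i]:n[i+1]])),2) for i in range(4)]);return r.x
E
python3 - <<'E'
from ov import *
f=grab('wrist')
P=sides(f,(160,148,312,246));t=fit(f,P,[.5,-.02,9]);t=fit(f,P,t)
overlay(f,t,'ov',(150,140,320,260))
g=grab('top');P=sides(g,(185,175,272,240));t2=fit(g,P,t)
E
```

```text
tray [ 0.5677 -0.0245  7.6224] side medians [nan, 0.13, nan, -0.14]
tray [ 0.5484 -0.0253  7.6359] side medians [-0.6, 1.53, nan, 1.62]
tray [ 0.5321 -0.0291 24.0143] side medians [-0.51, -1.73, -1.6, -0.86]
  return _methods._mean(a, axis=axis, dtype=dtype,
  ret = ret.dtype.type(ret / rcount)
```

View pics/ov.png

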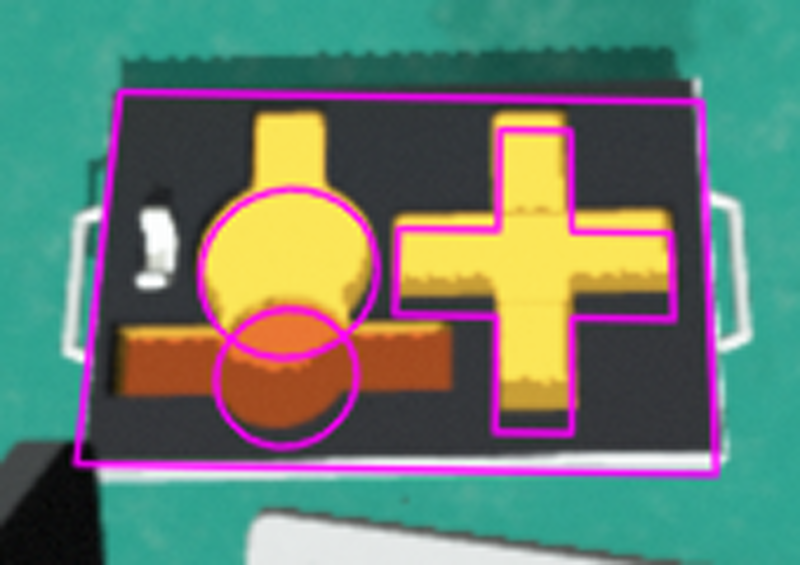

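```bash
cat > fit2.py <<'E'
from ov import *
def rim(f,t,name,box):
    v=f['image'].copy();f2=dict(f)
    X=[17,17,60,60,17,17,-17,-17,-60,-60,-17,-17];Y=[-4,34,34,62,62,100,100,62,62,34,34,-4]
    th=np.arange(0,6.3,.2)
    sets=[[[x,y,23.5] for x,y in zip(X,Y)],[[33.5*np.cos(a),-45+33.5*np.sin(a),23.5] for a in th],[[38+26.5*np.cos(a),-45+26.5*np.sin(a),23.5] for a in th],[[52,-107,23.5],[52,17,23.5],[24,17,23.5],[24,-107,23.5]],[[-62,-59,23.5],[-62,-31,23.5]]]
    for pts in sets: cv2.polylines(v,[np.array([proj(f,T2W(t,p))*16 for p in pts]).astype(np.int32)],True,(255,255,0),1,cv2.LINE_AA,4)
    f2['image']=v;overlay(f2,t,name,box)
E
python3 - <<'E'
from fit2 import *
f=grab('wrist')
P=sides(f,(150,150,320,246));
P=P[P[:,1]>170]   # drop low edge
t=[.538,-.0245,8.5]
for _ in range(3): t=fit(f,P,t)
rim(f,t,'ov2',(150,140,320,260))
g=grab('top');print(np.round([proj(g,T2W(t,[0,48,14.5]))],1))
E
```

```text
tray [ 0.5417 -0.027  10.0169] side medians [nan, 1.72, 0.15, 1.91]
tray [ 0.5416 -0.0266 10.0697] side medians [nan, 1.99, 0.16, 1.67]
tray [ 0.5416 -0.0266 10.0838] side medians [nan, 1.98, 0.16, 1.67]
[[217.9 212.9]]
  return _methods._mean(a, axis=axis, dtype=dtype,
  ret = ret.dtype.type(ret / rcount)
```

View pics/ov2.png

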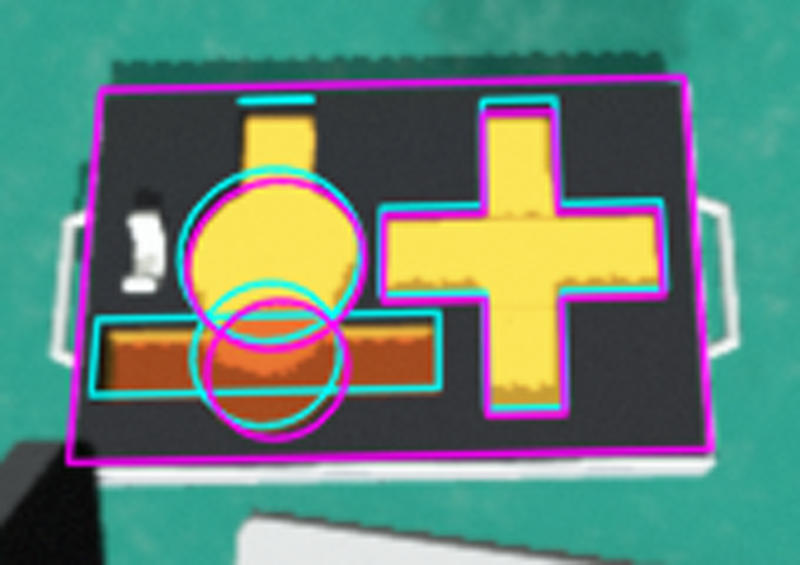

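Overlay: the tray outline and cross floors match within about 1 px (large pocket centre near (209,194), cross centre (261,193)). Tray is (0.5416,-0.0266), yaw 10.1°. On to the small block.

Run:
```python
from h import *
print(manip.tcp_to_tips, manip.state()['tool_pos'])
plan([.458,-.261,.09],tgtR(10.1),8)
```

```text
0.014 [0.46005321 0.00094472 0.37955862]
8 rows [5.63, -32.26, 36.19] [0.004, -0.005, -0.137] max 48.8 0.14
```

>>> servo_tool(
  moves=[
    [[5.6, -32.3, 36.2, 0, 0, -0.14, 85], [5.6, -32.3, 36.2, 0, 0, -0.14, 85], [5.6, -32.3, 36.2, 0, 0, -0.14, 85], [5.6, -32.3, 36.2, 0, 0, -0.14, 85], [5.6, -32.3, 36.2, 0, 0, -0.14, 85], [5.6, -32.3, 36.2, 0, 0, -0.14, 85], [5.6, -32.3, 36.2, 0, 0, -0.14, 85], [5.6, -32.3, 36.2, 0, 0, -0.14, 85], [0, 0, 0, 0, 0, 0, 85], [0, 0, 0, 0, 0, 0, 85]],
  ],
)

```text
time: 3.2
tool_pos: [0.4593, -0.2608, 0.0911]
tool_rot: [0.0, -0.089, 0.996, -0.0]
contact_force: [-0.2, -0.3, 0.5]
gripper_width: 0.996
grasp_force: 0.0
```

```bash
cat >> h.py <<'E'
def disc(f,exp,z,rad=60):
    "white disc nearest the projected expected point -> world xy of its top centre"
    h=cv2.cvtColor(f['image'],cv2.COLOR_BGR2HSV);k=((h[...,1]<80)&(h[...,2]>130)).astype(np.uint8)*255
    u=proj(f,[*exp,z]);best=None
    for c in cv2.findContours(k,cv2.RETR_EXTERNAL,cv2.CHAIN_APPROX_NONE)[0]:
        if cv2.contourArea(c)<300: continue
        p=np.array([onz(f,*q,z)[:2] for q in c[:,0]+0.0])
        (x,y),(a,b),_=cv2.fitEllipse(p.astype(np.float32)*1000) if len(p)>5 else ((0,0),(0,0),0)
        d=np.hypot(x/1000-exp[0],y/1000-exp[1])
        if best is None or d<best[0]: best=(d,[x/1000,y/1000],(a,b))
    print('disc',np.round(best[1],4),'dia',np.round(best[2],1));return best[1]
E
python3 - <<'E'
from h import *
f=grab('wrist','w2');s=manip.state();print(s['tool_pos'],s['tool_rot'])
p=disc(f,(.458,-.261),.010)
print(proj(f,[.458,-.261,.01]))
plan([*p,.040],tgtR(10.1),2)
E
```

```text
[ 0.45977005 -0.26102755  0.09188235] [ 9.40305568e-04 -8.88250716e-02  9.96046576e-01 -6.63583404e-04]
disc [ 0.4588 -0.2634] dia [47.7 48.3]
[255.42242688 190.20039804]
2 rows [0.71, -1.07, 25.94] [-0.043, 0.05, 0.046] max 26.0 0.08
```

View pics/w2.png

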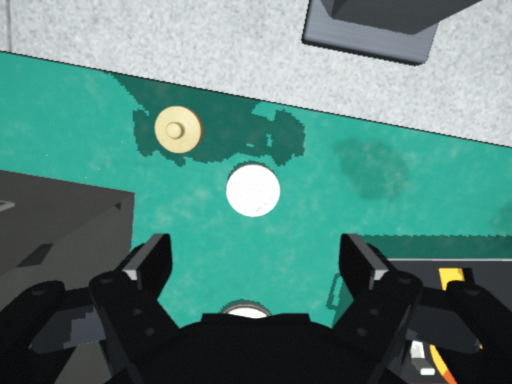

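The close view shows the small block at (253,190), 48 mm across as given, between the fingers. I'll go down and grip it.

>>> servo_tool(
  moves=[
    [[0.4, -0.6, 20, 0, 0, 0, 75], [0.4, -0.6, 20, 0, 0, 0, 70], [0.3, -0.5, 20, 0, 0, 0, 65], [0.3, -0.4, 18.5, 0, 0, 0, 62], [0, 0, 0, 0, 0, 0, 58], [0, 0, 0, 0, 0, 0, 40], [0, 0, 0, 0, 0, 0, 40], [0, 0, 0, 0, 0, 0, 40]],
  ],
)

```text
time: 4.25
tool_pos: [0.4583, -0.2646, 0.0127]
tool_rot: [0.0, -0.088, 0.996, -0.0]
contact_force: [-0.1, -0.7, 0.3]
gripper_width: 0.472
grasp_force: 0.0
```

Run:
```python
from h import *
s=manip.state();print(s['tool_pos'],s['contact_force'],s['gripper_width'],s['grasp_force'])
```

```text
[ 0.45825144 -0.26455192  0.01267231] [-0.07994577 -0.6886104   0.27701297] 0.471573582193277 0.0
```

Run:
```python
from h import *
f=grab('wrist','w3');disc(f,(.458,-.261),.010)
```

```text
disc [ 0.4588 -0.2636] dia [47.1 48.5]
```

View pics/w3.png

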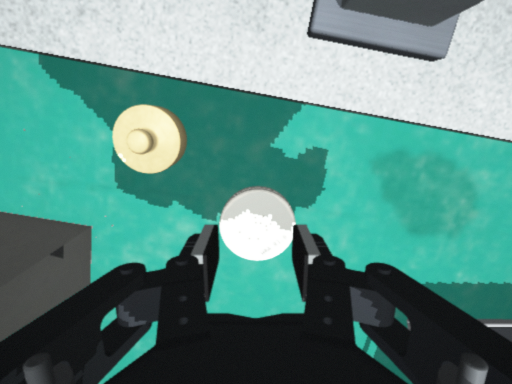

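The block sits between the fingertips (block 219–295 px, tips 217/293), but there is no grip force yet. I'll close further.

>>> servo_tool(
  moves=[
    [[0, 0, 0, 0, 0, 0, 25], [0, 0, 0, 0, 0, 0, 25], [0, 0, 0, 0, 0, 0, 25]],
  ],
)

```text
time: 4.68
tool_pos: [0.4578, -0.2642, 0.0119]
tool_rot: [-0.0, -0.088, 0.996, 0.0]
contact_force: [-0.7, 0.1, 0.3]
gripper_width: 0.29
grasp_force: 0.0
```

Run:
```python
from h import *
f=grab('wrist','w4');disc(f,(.458,-.261),.010)
s=manip.state();print(s['tool_pos'])
p=s['tool_pos'];print(proj(f,p),proj(f,[p[0],p[1],p[2]-.012]),proj(f,[.4588,-.2634,.010]),s['grasp_force'],s['gripper_width'])
```

```text
disc [ 0.4577 -0.2636] dia [42.4 49. ]
[ 0.45780108 -0.26419833  0.0119106 ]
[255.43521043 226.04605856] [255.41630303 219.13924721] [256.41047314 226.56535448] 0.0 0.2944657955898383
```

Run:
```python
from h import *
im=cv2.imread('pics/w4.png');g=im.max(2)
for r in range(196,290,6): print(r,''.join('#' if x<70 else ('w' if x>215 else ('o' if x>150 else '.')) for x in g[r,196:320:2]))
s=manip.state();Rt=rot(s['tool_rot'])
f=grab('wrist')
for d in (14,10,0,-10,-20,-30):
  print(d,[np.round(proj(f,s['tool_pos']+Rt.apply(np.array([x,y,d])/1000))).tolist() for x,y in((11,-12.5),(11,12.5),(-11,12.5))])
```

```text
196 ....................oowwwwwwwwwwwwwwwwwwo..................ooo
202 ................oowwwwwwwwwwwwwwwwwwwwwowwwwo............ooooo
208 ..............owwwwwwwwwwwwwwwwwoowoowwoowwowwo...oooooooooooo
214 oooooo......owwwwwwwwwwwwwwoowwooowoowoooooooowwoooooooooooooo
220 oooooooooo..ooooowwwwwwwwwwwwwwwwooooooooooooowwwwoooooooooooo
226 ooooooooooo.....##wwwwwwwwwwwwwwwwwooooooo##....wwoooooooooooo
232 ooooooo........###owwwwwwwwwwwwwwwwwwwwwww###........ooooooooo
238 oooo######.....###owwwwwwwwwwwwwwwwwwwwwww###......#####oooooo
244 oo.#####......####.wwwwwwwwwwwwwwwwwwwwwwo####......#####.oooo
250 o#######.....#####.wwwwwwwwwwwwwwwwwwwwwwo#####......#####.ooo
256 ##########.oo#####.owwwwwwwwwwwwwwwwwwwww.#####oo.############
262 ############.#####.ooooooooooooooooooooooo#####..#############
268 ##################oooooooooooooooooooooooo####################
274 #################.ooooooooooooooooooooooooo###################
280 #################oooooooooooooooooooooooooo###################
286 ################.oooooooooooooooooooooooooo.##################
14 [[236.0, 202.0], [274.0, 202.0], [274.0, 233.0]]
10 [[236.0, 204.0], [275.0, 204.0], [274.0, 236.0]]
0 [[235.0, 209.0], [276.0, 209.0], [275.0, 242.0]]
-10 [[234.0, 215.0], [277.0, 215.0], [277.0, 250.0]]
-20 [[232.0, 221.0], [279.0, 221.0], [278.0, 258.0]]
-30 [[231.0, 228.0], [280.0, 228.0], [279.0, 267.0]]
```

The picture and the force agree. From the pixel gap, the tips sit about 22–25 mm behind the reported TCP, so they closed above the block. I'll open and go lower in guarded steps.

>>> servo_tool(
  moves=[
    [[0, 0, -2, 0, 0, 0, 64], [0, 0, 0, 0, 0, 0, 64], [0, 0, 0, 0, 0, 0, 64], [0, 0, 0, 0, 0, 0, 64], [0.5, 0.5, 9, 0, 0, 0, 64], [0.5, 0.5, 9, 0, 0, 0, 64], [0, 0, 5, 0, 0, 0, 64], [0, 0, 0, 0, 0, 0, 64]],
  ],
)

```text
time: 5.78
tool_pos: [0.4561, -0.2629, -0.01]
tool_rot: [-0.001, -0.088, 0.996, 0.001]
contact_force: [0.2, -0.3, 0.2]
gripper_width: 0.748
grasp_force: 0.0
```

```bash
cat >> h.py <<'E'
def dump(im,r0,r1,c0,c1,dr=6,dc=2):
    g=im.max(2)
    for r in range(r0,r1,dr): print(r,''.join('#' if x<70 else ('w' if x>215 else ('o' if x>150 else '.')) for x in g[r,c0:c1:dc]))
E
python3 - <<'E'
from h import *
f=grab('wrist','w5');s=manip.state();print(s['tool_pos'],s['contact_force'],s['gripper_width']);disc(f,(.458,-.263),.01)
dump(f['image'],190,290,180,340)
E
```

```text
[ 0.45642815 -0.26320539 -0.00949287] [ 0.3841127  -0.19995801  0.08702964] 0.7528039430191439
disc [ 0.4588 -0.2633] dia [47.5 48. ]
190 ................................................................................
196 ................................................................................
202 ..........................................o.....................................
208 ...........................ooowwoooooooooooooooo................................
214 ......................oowwwoooooooooooooooooooooowwo............................
220 ....................owwooooooooooooooooooooooowwwooowwo.........................
226 ..................owooooooooooooooooooooooooooooooooooowo.......................
232 ...####.........oooooooooooooooooooooowooooooooooooooooowooo.........####.....oo
238 ..######.oooooooooooooooooooooooowwwwwwwwwwwwwwwoowwwwowwwwooo......#######.....
244 ########oooooooooooooooowwwwwwwwwwwwwwwwwwwwwwwwwwwwwwwwwwwooooooooo########....
250 ########oooooooowwwwwwwwwwwwwwwwwwwwwwwwwwwwwwwwwwwwwwwwwwwooooooooo##########..
256 ########.oooooooowwwwwwwwwwwwwwwwwwwwwwwwwwwwwwwwwwwwwwwwwoooooooooo############
262 ########oooooooooowwwwwwwwwwwwwwwwwwwwwwwwwwwwwwwwwwwwwwwooooooooooo############
268 #######.oooooooooooowwwwwwwwwwwwwwwwwwwwwwwwwwwwwwwwwwwoooooooooooooo###########
274 ######oooooooooooooooooowwwwwwwwwwwwwwwwwwwwwwwwwwwooooooooooooooooooo##########
280 #####oooooooooooooooooooooooowwwwwwwwwwwwwwwwwooooooooooooooooooooooooo########.
286 ###.oooooooooooooooooooooooooooooooooooooooooooooooooooooooooooooooooooo.#######
```

>>> servo_tool(
  moves=[
    [[-2, 0, 5, 0, 0, 0, 62], [-0.4, 0, 4, 0, 0, 0, 62], [0, 0, 3, 0, 0, 0, 62], [0, 0, 0, 0, 0, 0, 60], [0, 0, 0, 0, 0, 0, 40], [0, 0, 0, 0, 0, 0, 40], [0, 0, 0, 0, 0, 0, 40], [0, 0, 0, 0, 0, 0, 40]],
  ],
)

```text
time: 6.82
tool_pos: [0.4594, -0.2633, -0.0205]
tool_rot: [0.0, -0.088, 0.996, -0.0]
contact_force: [-1.0, -0.3, 4.4]
gripper_width: 0.527
grasp_force: 61.7
```

Gripped: 62 N, width consistent with the block, light bench contact. So the tips are at tool z ≈ -20 mm. I'll lift and plan the pre-place pose.

>>> servo_tool(
  moves=[
    [[0, 0, -20, 0, 0, 0, 38], [0, 0, -45, 0, 0, 0, 38], [0, 0, -45, 0, 0, 0, 38], [0, 0, -45, 0, 0, 0, 38]],
  ],
)

```text
time: 7.32
tool_pos: [0.4582, -0.2623, 0.1339]
tool_rot: [-0.001, -0.088, 0.996, 0.001]
contact_force: [-0.0, -1.6, -1.1]
gripper_width: 0.531
grasp_force: 61.7
```

```bash
cat >> h.py <<'E'
TR=[.5416,-.0266,10.1]
E
python3 - <<'E'
from h import *
s=manip.state();print(s['tool_pos'],s['grasp_force'],s['gripper_width'])
print(T2W(TR,[38,-45,0]),T2W(TR,[38,-45,60]))
plan(T2W(TR,[38,-45,-20.5+60]),tgtR(10.1,34),8)
E
```

```text
[ 0.45820521 -0.26225449  0.13394517] 61.693886518478394 0.5307692294606222
[ 0.58050673 -0.06537799  0.07324933] [ 0.5474751  -0.07126182  0.12299158]
8 rows [-15.37, 21.54, 7.76] [0.011, -4.259, -0.004] max 27.6 4.26
```

>>> servo_tool(
  moves=[
    [[-15.4, 21.5, 7.8, 0, -4.26, 0, 38], [-15.4, 21.5, 7.8, 0, -4.26, 0, 38], [-15.4, 21.5, 7.8, 0, -4.26, 0, 38], [-15.4, 21.5, 7.8, 0, -4.26, 0, 38], [-15.4, 21.5, 7.8, 0, -4.26, 0, 38], [-15.4, 21.5, 7.8, 0, -4.26, 0, 38], [-15.4, 21.5, 7.8, 0, -4.26, 0, 38], [-15.4, 21.5, 7.8, 0, -4.26, 0, 38], [0, 0, 0, 0, 0, 0, 38], [0, 0, 0, 0, 0, 0, 38]],
  ],
)

```text
time: 8.57
tool_pos: [0.5596, -0.0705, 0.1052]
tool_rot: [0.291, -0.084, 0.953, 0.026]
contact_force: [0.6, 0.2, -1.5]
gripper_width: 0.532
grasp_force: 61.7
```

Run:
```python
from fit2 import *
f=grab('wrist','w6');s=manip.state();print(s['tool_pos'],s['grasp_force'])
v=f['image'].copy();f2=dict(f)
Rt=rot(s['tool_rot'])
for z in(-20.5,-30.5):
  c=np.array([proj(f,s['tool_pos']+Rt.apply(np.array([24*np.cos(a)+.6,24*np.sin(a),z])/1000))*16 for a in np.arange(0,6.3,.1)]).astype(np.int32)
  cv2.polylines(v,[c],True,(0,255,0),1,cv2.LINE_AA,4)
f2['image']=v;rim(f2,TR,'w6o',(0,0,512,384))
plan(T2W(TR,[38,-45,-20.5+30]),tgtR(10.1,34),2)
```

```text
[ 0.55993359 -0.07085231  0.1057372 ] 61.74691915512085
2 rows [0.3, 0.9, 14.65] [-0.016, 0.02, -0.007] max 14.7 0.03
```

View pics/w6o.png

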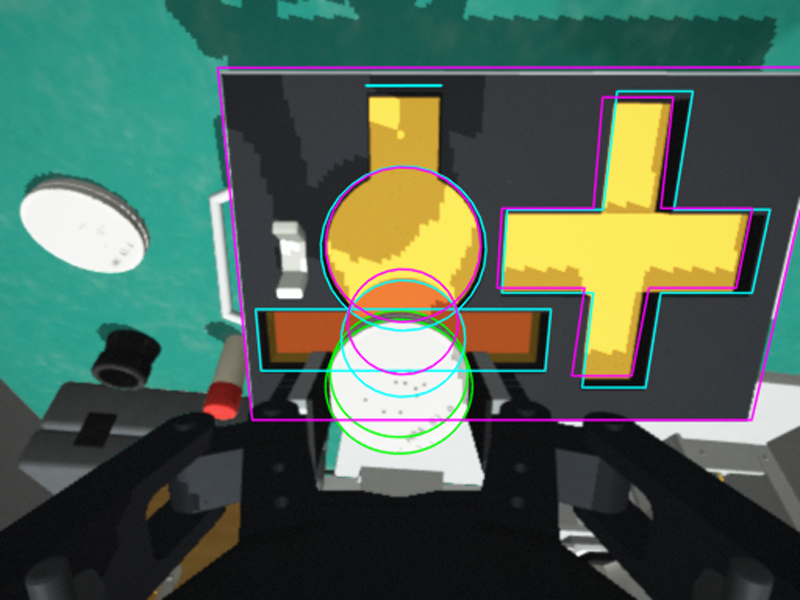

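The picture shows the predicted block rings on the held block (about (250,240) in camera pixels) and the pocket outlines on their cut-outs. Alignment is good, so I'll descend stepwise.

>>> servo_tool(
  moves=[
    [[0.2, 0.6, 14.7, 0, 0, 0, 38], [0.1, 0.3, 14.7, 0, 0, 0, 38], [0, 0, 6, 0, 0, 0, 38], [0, 0, 6, 0, 0, 0, 38], [0, 0, 0, 0, 0, 0, 38]],
  ],
)

```text
time: 9.25
tool_pos: [0.5824, -0.0655, 0.0711]
tool_rot: [0.292, -0.084, 0.952, 0.026]
contact_force: [0.7, -0.3, -0.8]
gripper_width: 0.533
grasp_force: 61.8
```

```bash
cat >> h.py <<'E'
def W2T(p,t=TR): return trayR(t[2]).inv().apply(np.array(p)-[t[0],t[1],.052])*1000
E
python3 - <<'E'
from h import *
s=manip.state();print(W2T(s['tool_pos']),s['contact_force'])
plan(T2W(TR,[38,-45,-20.5+5]),tgtR(10.1,34),2)
E
```

```text
[ 38.34276284 -45.49792045  -2.79517329] [ 0.66978669 -0.25081091 -0.83997005]
2 rows [0.18, 0.25, 6.35] [-0.0, 0.028, -0.009] max 6.4 0.03
```

>>> servo_tool(
  moves=[
    [[0.2, 0.3, 6, 0, 0, 0, 38], [0.1, 0.2, 6, 0, 0, 0, 38], [0, 0, 2.5, 0, 0, 0, 38], [0, 0, 1.5, 0, 0, 0, 38], [0, 0, 0, 0, 0, 0, 38]],
  ],
)

```text
time: 9.88
tool_pos: [0.5909, -0.0633, 0.0577]
tool_rot: [0.292, -0.084, 0.952, 0.026]
contact_force: [-0.8, -0.1, -1.4]
gripper_width: 0.528
grasp_force: 61.8
```

Run:
```python
from h import *
s=manip.state();print(W2T(s['tool_pos']),s['contact_force'])
```

```text
[ 38.10394112 -44.75852132 -18.77034318] [-0.78385529 -0.06874428 -1.41332874]
```

>>> servo_tool(
  moves=[
    [[0, 0, 1, 0, 0, 0, 38], [0, 0, 0.8, 0, 0, 0, 38], [0, 0, 0, 0, 0, 0, 38]],
  ],
)

```text
time: 10.25
tool_pos: [0.5919, -0.0632, 0.0563]
tool_rot: [0.292, -0.084, 0.952, 0.026]
contact_force: [0.3, 1.1, -2.3]
gripper_width: 0.526
grasp_force: 61.8
```

>>> servo_tool(
  moves=[
    [[0, 0, 1, 0, 0, 0, 38], [0, 0, 0, 0, 0, 0, 38], [0, 0, 0, 0, 0, 0, 38]],
  ],
)

```text
time: 10.62
tool_pos: [0.5924, -0.0631, 0.0555]
tool_rot: [0.292, -0.084, 0.952, 0.026]
contact_force: [-0.7, -0.4, -1.5]
gripper_width: 0.533
grasp_force: 61.8
```

>>> servo_tool(
  moves=[
    [[0, 0, 1, 0, 0, 0, 38], [0, 0, 0.5, 0, 0, 0, 38], [0, 0, 0, 0, 0, 0, 38]],
  ],
)

```text
time: 11.0
tool_pos: [0.5928, -0.063, 0.0552]
tool_rot: [0.291, -0.085, 0.952, 0.026]
contact_force: [-17.6, -0.7, 13.6]
gripper_width: 0.526
grasp_force: 64.1
```

Run:
```python
from h import *
s=manip.state();print(W2T(s['tool_pos']),s['contact_force'])
```

```text
[ 38.29111896 -44.85923748 -22.00258133] [-17.63412346  -0.6916758   13.62578451]
```

Contact at the expected depth, about 1.5 mm past nominal. Release.

>>> servo_tool(
  moves=[
    [[0, 0, -0.8, 0, 0, 0, 44], [0, 0, 0, 0, 0, 0, 50], [0, 0, 0, 0, 0, 0, 56], [0, 0, 0, 0, 0, 0, 58], [0, 0, 0, 0, 0, 0, 58]],
  ],
)

```text
time: 11.62
tool_pos: [0.5929, -0.063, 0.055]
tool_rot: [0.292, -0.084, 0.952, 0.026]
contact_force: [-0.2, 0.9, 0.8]
gripper_width: 0.685
grasp_force: 0.0
```

Run:
```python
from h import *
s=manip.state();print(W2T(s['tool_pos']),s['contact_force'],s['gripper_width'])
plan(T2W(TR,[38,-45,45]),tgtR(10.1,34),2)
P=T2W(TR,[38,-45,60])
plan([.612,-.2435,.08],tgtR(10.1,0,90),12,(P,tgtR(10.1,34)))
plan([.612,-.2435,.08],tgtR(10.1,0,-90),12,(P,tgtR(10.1,34)));print(s['joint_pos'])
```

```text
[ 38.27165099 -44.84006013 -22.21230113] [-0.20410658  0.92473971  0.80347963] 0.6847337620513079
2 rows [0.1, -0.08, -33.61] [-0.003, 0.044, -0.003] max 33.6 0.04
12 rows [-11.93, -11.1, 6.86] [2.219, 2.219, 7.259] max 17.7 7.91
12 rows [9.9, -13.91, 1.76] [-2.219, 2.219, -7.259] max 17.2 7.91
[-0.38272516 -0.17220493  2.20127861  0.50897982  0.65578202 -2.46510319]
```

>>> servo_tool(
  moves=[
    [[0, 0, -15, 0, 0, 0, 58], [0, 0, -30, 0, 0, 0, 58], [0, 0, -38, 0, 0, 0, 60], [0, 0, 0, 0, 0, 0, 80]],
  ],
)

```text
time: 12.12
tool_pos: [0.5483, -0.0722, 0.1274]
tool_rot: [0.295, -0.084, 0.952, 0.024]
contact_force: [0.2, -0.6, 0.0]
gripper_width: 0.897
grasp_force: 0.0
```

```bash
cat >> h.py <<'E'
def tdisc(f,exp,z,mn=200,save=None):
    "white blobs on the tray plane z (mm): fitted circle centre in tray x,y"
    h=cv2.cvtColor(f['image'],cv2.COLOR_BGR2HSV);k=((h[...,1]<70)&(h[...,2]>120)).astype(np.uint8)*255
    e=W2T(f['eye'])
    for c in cv2.findContours(k,cv2.RETR_EXTERNAL,cv2.CHAIN_APPROX_NONE)[0]:
        if cv2.contourArea(c)<mn: continue
        p=[]
        for q in cv2.convexHull(c)[:,0]+0.0:
            d=trayR(TR[2]).inv().apply(ray(f,*q)[1]);p.append((e+d*(z-e[2])/d[2])[:2])
        p=np.array(p);m=cv2.minEnclosingCircle(p.astype(np.float32))
        if np.hypot(m[0][0]-exp[0],m[0][1]-exp[1])<40: print('tdisc c',np.round(m[0],1),'dia',round(2*m[1],1),'x',p[:,0].min().round(1),p[:,0].max().round(1),'y',p[:,1].min().round(1),p[:,1].max().round(1))
E
python3 - <<'E'
from h import *
f=grab('wrist','w7');tdisc(f,(38,-45),10)
g=grab('top');tdisc(g,(38,-45),10,40)
s=manip.state();u=proj(f,T2W(TR,[38,-45,10]));print(u)
dump(f['image'],int(u[1])-60,int(u[1])+50,int(u[0])-80,int(u[0])+80,5,2)
plan([.612,-.2435,.12],tgtR(10.1,0,90),12)
E
```

```text
tdisc c [ 36.3 -45.3] dia 47.5 x 13.8 59.4 y -69.0 -21.9
tdisc c [ 39.7 -43.7] dia 46.6 x 18.2 62.1 y -66.0 -21.5
[257.12839213 196.88363989]
136 ###.wwwwwww.#######.wwwwwwwwwwwwwwwwwwwwwwwwwwwwwwwwwwwwwwwwww#######owwwwwwwwww
141 ###.wwwwwwww.######wwwwwwwwwwwwwwwwwwwwwwwwwwwwwwwwwwwwwwwwwwo.######owwwwwwwwww
146 #####.wwwwwww.####.wwwwwwwwwwwwwwwwwwwwwwwwwwwwwwwwwwwwwwwwwwwo######wwwwwwwwwww
151 #####.wwwwwww.####.wwwwwwwwwwwwwwwwwwwwwwwwwwwwwwwwwwwwwwwwwwwo#####.wwwwwwwwwww
156 ######owwwwww.#####owwwwwwwwwwwwwwwwwwwwwwwwwwwwwwwwwwwwwwwwwwo#####.wwwwwwwwwww
161 ######owwwwww.#####.wwwwwwwwwwwwwwwwwwwwwwwwwwwwwwwwwwwwwwwwwo##.#.#.wwwwwwwwwww
166 #####.........######owwwwwwwwwwwwwwwwwwwwwwwwwwwwwwwwwwwwwwwo######..owwwwwwwwww
171 ####.ooooooo.########.wwwwwwwwwwwwwwwwwwwwwwwwwwowwwwwwwwowo###.#.##.wwwwwwwwwww
176 ####.wwwwwww.##########owwwwwowwwwwwwwwwwwwwwwwwwwwoowwwwo.###.###.#############
181 ####################.####wwowwwwwwwwwwwwwwwwwwwwwwwwwoww.#######################
186 ##..oooooooooooooooooo...owwwwwwwwwwwwwwwwwwwwwwwwwwwwooo.......................
191 ##..ooooooooooooooo
[... 278 characters left out ...]
wwwwwwooooooooooooooooooooooooooooo..#
211 ###........................ooooooooowwwwowwwoooooooooo.........................#
216 ###########################...oooooooooooo..ooooooo...##########################
221 #############################....ooooooooooooooo....############################
226 ###.#####.###..##################...............######.######.##################
231 ##############.###########################################.#####################
236 ####.###########################################################################
241 #####.##########################################################################
12 rows [-13.02, -10.53, 3.77] [2.225, 2.228, 7.257] max 17.2 7.91
```

The small block is home: centre about (37,-45) in the tray plane, diameter 47.5 at z 10. Next, the large block.

Run:
```python
from h import *
plan([.611,-.2435,.17],tgtR(10.1,0,90),11)
```

```text
11 rows [-15.53, -10.85, -0.24] [2.427, 2.43, 7.916] max 18.9 8.63
```

>>> servo_tool(
  moves=[
    [[-15.5, -10.9, -0.2, 2.43, 2.43, 7.92, 85], [-15.5, -10.9, -0.2, 2.43, 2.43, 7.92, 85], [-15.5, -10.9, -0.2, 2.43, 2.43, 7.92, 85], [-15.5, -10.9, -0.2, 2.43, 2.43, 7.92, 85], [-15.5, -10.9, -0.2, 2.43, 2.43, 7.92, 85], [-15.5, -10.9, -0.2, 2.43, 2.43, 7.92, 85], [-15.5, -10.9, -0.2, 2.43, 2.43, 7.92, 85], [-15.5, -10.9, -0.2, 2.43, 2.43, 7.92, 85], [-15.5, -10.9, -0.2, 2.43, 2.43, 7.92, 85], [-15.5, -10.9, -0.2, 2.43, 2.43, 7.92, 85], [-15.5, -10.9, -0.2, 2.43, 2.43, 7.92, 85], [0, 0, 0, 0, 0, 0, 85]],
  ],
)

```text
time: 13.72
tool_pos: [0.6106, -0.2445, 0.1664]
tool_rot: [-0.002, 0.642, 0.766, -0.001]
contact_force: [0.4, 0.3, -0.5]
gripper_width: 0.996
grasp_force: 0.0
```

Run:
```python
from h import *
f=grab('wrist','w8');s=manip.state();print(s['tool_pos'],s['joint_pos'])
p=disc(f,(.611,-.2435),.011)
plan([*p,.040],tgtR(10.1,0,90),4)
plan([*p,-.013],tgtR(10.1,0,90),3,(np.array([*p,.04]),tgtR(10.1,0,90)))
```

```text
[ 0.61045176 -0.24354334  0.16667738] [-4.92804735e-01  1.59939510e-01  1.57398823e+00  1.35539518e-04
  1.41146074e+00 -6.69667581e-01]
disc [ 0.6107 -0.244 ] dia [62.1 62.3]
4 rows [-0.16, 0.11, 31.67] [-0.041, -0.035, 0.008] max 31.7 0.05
3 rows [0.0, 0.0, 17.67] [0.0, 0.0, 0.0] max 17.7 0.0
```

>>> servo_tool(
  moves=[
    [[-0.1, 0.1, 40, 0, 0, 0, 85], [-0.1, 0.1, 45, 0, 0, 0, 85], [0, 0.1, 45, 0, 0, 0, 80], [0, 0, 30, 0, 0, 0, 78], [0, 0, 16, 0, 0, 0, 78], [0, 0, 10, 0, 0, 0, 78], [0, 0, 0, 0, 0, 0, 70], [0, 0, 0, 0, 0, 0, 52], [0, 0, 0, 0, 0, 0, 52], [0, 0, 0, 0, 0, 0, 52], [0, 0, 0, 0, 0, 0, 52]],
  ],
)

```text
time: 15.15
tool_pos: [0.6119, -0.2444, -0.0142]
tool_rot: [0.001, 0.642, 0.766, 0.0]
contact_force: [-2.8, 1.5, 5.2]
gripper_width: 0.666
grasp_force: 62.4
```

Run:
```python
from h import *
f=grab('wrist','w9');s=manip.state();print(s['tool_pos'],s['contact_force'],s['grasp_force'],s['gripper_width']*85.4)
p=disc(f,(.611,-.2435),.011);print('off tool',rot(s['tool_rot']).inv().apply(np.array([*p,0])-s['tool_pos'])*1000)
```

```text
[ 0.61184864 -0.24438867 -0.01425632] [-2.372075    1.17502707  6.65853575] 62.37468481063843 56.901179667867744
disc [ 0.6116 -0.2434] dia [59.2 63.5]
off tool [  1.01065127  -0.06435466 -14.25778563]
```

Gripped, but the TCP is higher than intended, so only the block's top edge may be held. I'll re-grip about 4 mm lower.

>>> servo_tool(
  moves=[
    [[0, 0, 0, 0, 0, 0, 72], [0, 0, 0, 0, 0, 0, 74], [1, 0, 0, 0, 0, 0, 74], [0, 0, 3, 0, 0, 0, 74], [0, 0, 1.5, 0, 0, 0, 74], [0, 0, 0, 0, 0, 0, 74]],
  ],
)

```text
time: 15.95
tool_pos: [0.6103, -0.2427, -0.0216]
tool_rot: [-0.001, 0.642, 0.766, -0.0]
contact_force: [0.2, 0.5, -1.0]
gripper_width: 0.862
grasp_force: 0.0
```

>>> servo_tool(
  moves=[
    [[0, 0, 0, 0, 0, 0, 52], [0, 0, 0, 0, 0, 0, 52], [0, 0, 0, 0, 0, 0, 52], [0, 0, 0, 0, 0, 0, 52]],
  ],
)

```text
time: 16.45
tool_pos: [0.6113, -0.2431, -0.0203]
tool_rot: [0.0, 0.642, 0.766, -0.0]
contact_force: [0.3, 1.1, 5.5]
gripper_width: 0.693
grasp_force: 65.2
```

Run:
```python
from h import *
f=grab('wrist','w9');s=manip.state();print(s['tool_pos'],s['contact_force'],s['grasp_force'],s['gripper_width']*85.4)
p=disc(f,(.611,-.2435),.011);print('off tool',rot(s['tool_rot']).inv().apply(np.array([*p,0])-s['tool_pos'])*1000)
```

```text
[ 0.61123419 -0.24312433 -0.02030242] [0.14534377 0.05594641 5.31252045] 65.22402048110962 58.80864505219737
disc [ 0.6113 -0.2438] dia [60.1 63.4]
off tool [-7.28822660e-01 -1.52510589e-02 -2.03019473e+01]
```

Now a full grip (width 58.8, the same -3 mm bias as before). Lift and plan.

>>> servo_tool(
  moves=[
    [[0, 0, -20, 0, 0, 0, 50], [0, 0, -45, 0, 0, 0, 50], [0, 0, -50, 0, 0, 0, 50], [0, 0, -50, 0, 0, 0, 50], [0, 0, 0, 0, 0, 0, 50]],
  ],
)

```text
time: 17.12
tool_pos: [0.6135, -0.2444, 0.1504]
tool_rot: [0.005, 0.642, 0.766, 0.001]
contact_force: [0.4, -0.7, -2.4]
gripper_width: 0.691
grasp_force: 65.6
```

Run:
```python
from h import *
s=manip.state();print(s['tool_pos'],s['grasp_force'],s['contact_force'])
plan(T2W(TR,[0,-45,-20.5+60]),tgtR(10.1,34,90),9)
```

```text
[ 0.61350527 -0.24439659  0.15042235] 65.6245493888855 [ 0.37653303 -0.67547149 -2.42854602]
9 rows [20.25, -7.9, 5.43] [-3.73, 0.041, 0.008] max 22.4 3.73
```

>>> servo_tool(
  moves=[
    [[20.3, -7.9, 4, -3.73, 0, 0, 50], [20.3, -7.9, 4, -3.73, 0, 0, 50], [20.3, -7.9, 4, -3.73, 0, 0, 50], [20.3, -7.9, 5, -3.73, 0, 0, 50], [20.3, -7.9, 5, -3.73, 0, 0, 50], [20.3, -7.9, 5, -3.73, 0, 0, 50], [20.3, -7.9, 7, -3.73, 0, 0, 50], [20.3, -7.9, 7, -3.73, 0, 0, 50], [20.3, -7.9, 8, -3.73, 0, 0, 50], [0, 0, 0, 0, 0, 0, 50], [0, 0, 0, 0, 0, 0, 50]],
  ],
)

```text
time: 18.5
tool_pos: [0.5264, -0.0728, 0.0798]
tool_rot: [0.185, 0.615, 0.734, 0.221]
contact_force: [0.5, -0.5, -2.4]
gripper_width: 0.691
grasp_force: 65.7
```

Run:
```python
from h import *
s=manip.state();print(W2T(s['tool_pos']),s['grasp_force'],s['contact_force'])
f=grab('wrist','w10');tdisc(f,(0,-45),39.5+20.5+11)
plan(T2W(TR,[0,-45,-20.5+18]),tgtR(10.1,34,90),3)
```

```text
[ -3.60385295 -42.77088563  35.96403415] 65.65040588378906 [ 0.51676079 -0.54234434 -2.44367215]
tdisc c [  3.  -75.9] dia 37.4 x -15.7 21.7 y -77.5 -74.6
tdisc c [  4.5 -36.4] dia 79.7 x -32.3 39.9 y -72.1 -6.0
3 rows [-0.56, 0.92, 12.95] [-0.15, 0.027, -0.007] max 13.0 0.15
```

>>> servo_tool(
  moves=[
    [[-0.6, 0.9, 10, -0.15, 0, 0, 50], [-0.6, 0.9, 10, -0.15, 0, 0, 50], [-0.5, 0.9, 8, -0.15, 0, 0, 50], [0, 0, 0, 0, 0, 0, 50], [0, 0, 0, 0, 0, 0, 50]],
  ],
)

```text
time: 19.18
tool_pos: [0.544, -0.0708, 0.0578]
tool_rot: [0.187, 0.614, 0.733, 0.224]
contact_force: [0.2, -0.2, -2.5]
gripper_width: 0.694
grasp_force: 65.6
```

Run:
```python
from h import *
s=manip.state();print(W2T(s['tool_pos']),s['contact_force'])
plan(T2W(TR,[0,-45,-20.5+16]),tgtR(10.1,34,90),2)
```

```text
[ -1.22416319 -43.92182792   7.83480376] [ 0.15362851 -0.20398161 -2.47011501]
2 rows [-0.54, 0.62, 6.17] [-0.02, 0.0, -0.016] max 6.2 0.03
```

>>> servo_tool(
  moves=[
    [[-0.3, 0.6, 3, 0, 0, 0, 50], [-0.3, 0.6, 3, 0, 0, 0, 50], [0, 0, 3, 0, 0, 0, 50], [0, 0, 0, 0, 0, 0, 50]],
  ],
)

```text
time: 19.68
tool_pos: [0.55, -0.0702, 0.0509]
tool_rot: [0.187, 0.614, 0.733, 0.224]
contact_force: [0.3, 0.2, -3.4]
gripper_width: 0.689
grasp_force: 65.6
```

Run:
```python
from h import *
s=manip.state();print(W2T(s['tool_pos']),s['contact_force'])
```

```text
[ -0.1643468  -44.43843596  -1.26952504] [ 0.34935274  0.22562115 -3.38555801]
```

>>> servo_tool(
  moves=[
    [[0, 0, 3, 0, 0, 0, 50], [0, 0, 3, 0, 0, 0, 50], [0, 0, 1.5, 0, 0, 0, 50], [0, 0, 0, 0, 0, 0, 50]],
  ],
)

```text
time: 20.18
tool_pos: [0.5541, -0.0695, 0.0448]
tool_rot: [0.187, 0.614, 0.733, 0.224]
contact_force: [-0.4, 0.2, -2.4]
gripper_width: 0.692
grasp_force: 65.6
```

Run:
```python
from h import *
s=manip.state();print(W2T(s['tool_pos']),s['contact_force'])
```

```text
[ -0.05850378 -44.48166851  -8.69621613] [-0.39270756  0.21481675 -2.37796487]
```

>>> servo_tool(
  moves=[
    [[0, 0, 1, 0, 0, 0, 50], [0, 0, 1, 0, 0, 0, 50], [0, 0, 0, 0, 0, 0, 50]],
  ],
)

```text
time: 20.55
tool_pos: [0.5551, -0.0695, 0.0436]
tool_rot: [0.187, 0.614, 0.733, 0.224]
contact_force: [-6.2, 0.8, 4.1]
gripper_width: 0.688
grasp_force: 66.8
```

Run:
```python
from h import *
s=manip.state();print(W2T(s['tool_pos']),s['contact_force'])
```

```text
[  0.13353356 -44.6012568  -10.19916359] [-6.24646782  0.81065127  4.06616633]
```

Contact at the expected depth; release.

>>> servo_tool(
  moves=[
    [[0, 0, 0, 0, 0, 0, 58], [0, 0, 0, 0, 0, 0, 63], [0, 0, 0, 0, 0, 0, 68], [0, 0, 0, 0, 0, 0, 72], [0, 0, 0, 0, 0, 0, 72]],
  ],
)

```text
time: 21.18
tool_pos: [0.5555, -0.0696, 0.0435]
tool_rot: [0.188, 0.614, 0.733, 0.224]
contact_force: [-0.2, -0.2, 0.4]
gripper_width: 0.848
grasp_force: 0.0
```

>>> servo_tool(
  moves=[
    [[0, 0, -10, 0, 0, 0, 72], [0, 0, -25, 0, 0, 0, 72], [0, 0, -40, 0, 0, 0, 72], [0, 0, -45, 0, 0, 0, 72], [0, 0, 0, 0, 0, 0, 72]],
  ],
)

```text
time: 21.8
tool_pos: [0.4905, -0.0829, 0.1485]
tool_rot: [0.193, 0.613, 0.732, 0.225]
contact_force: [-0.7, -0.5, 0.3]
gripper_width: 0.842
grasp_force: 0.0
```

Run:
```python
from h import *
s=manip.state();print(W2T(s['tool_pos']),s['contact_force'])
f=grab('wrist','w11');tdisc(f,(0,-45),22.5)
u=proj(f,T2W(TR,[0,-45,22.5]));print(u)
h=cv2.cvtColor(f['image'],cv2.COLOR_BGR2HSV)
for r in range(int(u[1])-60,int(u[1])+60,5): print(r,''.join('w' if a<70 and v>120 else ('y' if a>120 and 8<hh<35 else '.') for hh,a,v in h[r,int(u[0])-90:int(u[0])+90:2].astype(int)))
g=grab('top');tdisc(g,(0,-45),22.5,40)
```

```text
[  4.0177897  -46.48349446 113.67205073] [-0.67622256 -0.4537384   0.29447075]
tdisc c [ 13.6 -45.5] dia 88.8 x -30.2 57.4 y -76.5 -15.1
[250.31679361 186.17507469]
126 .......w.............................yyyyyyyyyyyyyyyyyyy....yyyyyyyyyyyyyyy..............w
131 .......w.............................yyyyyyyyyyyyyyyyyyy....yyyyyyyyyyyyyyy..............w
136 .....................................yyyyyyyyyyyyyyyyyyy....yyyyyyyyyyyyyyy..............w
141 ........w.............................yyyyyyyyyyyyy...y.....yyyyyyyyyyyyyyy..............w
146 ........w...................................................yyyyyyyyyyyyyyy..............w
151 ........w................................yyyyyyyyyyy........yyyyyyyyyyyyyy..............ww
156 ........w...........................yyywwwwwwwwwwwww.yyyy...yyyyyyyyyyyyyy..............ww
161 .................................yywwwwwwwwwwwwwwwwwwwww.y.wwwwwwwwwwwwyyyy.............ww
166 ...............................y.wwwwwwwwwwwwwwwwwwwwwwwwwwwwwwwwwwwwwwwwwyyy...........ww
171 .........w....yyyyyyyyyyyyyyyyywwwwwwwwwwwwwwwwwwwwwwwwwwwwwwwwwwwwwwwwwwwww
[... 702 characters left out ...]
.................wwwwwwwwwwwwwwwwwwwww...yyyyyyyyyyyyyy.............w...
216 ..........w............................wwwwwwwwwwwww.......yyyyyyyyyyyyyy.............w...
221 ...........................................................yyyyyyyyyyyyyy.................
226 ..........................................wwwwwwww.........yyyyyyyyyyyyy.............w....
231 .......................................wwwwwwwwwww.wwww....yyyyyyyyyyyyy..................
236 ......................................wwwwwwww.....wwww....yyyyyyyyyyyyy..................
241 .....................................................w.....yyyyyyyyyyyyy..................
tdisc c [ 20.7 -40.2] dia 92.5 x -25.0 66.9 y -74.8 -16.4
```

The large block is home: blob spans tray y -76.5…-15.1 (61.4 mm, centred near -45.8), low edge x -30. The driver handle middle is about (0.533,0.2725), axis at 41.8°.

Run:
```python
from h import *
s=manip.state();print(s['joint_pos'],s['tool_pos'])
plan([.533,.2725,.16],tgtR(41.8),14)
```

```text
[-0.54620077 -0.63468902  2.36300996  0.45605598  0.99320633 -0.89181608] [ 0.48920847 -0.08153165  0.14361341]
14 rows [8.38, 29.17, 7.32] [1.426, 2.574, -8.394] max 31.2 8.89
```

Run:
```python
from h import *
s=manip.state();p=np.array(s['tool_pos']);Q=rot(s['tool_rot'])
for k in range(14):
    p=p+Q.apply(np.array([8.4,29.2,7.3])/1000);Q=Q*R.from_rotvec(np.radians([1.426,2.574,-8.394]));print(p.round(3),np.degrees(np.arccos(-Q.as_matrix()[2,2])).round(0))
```

```text
[ 0.516 -0.068  0.154] 33.0
[ 0.54  -0.051  0.163] 31.0
[ 0.561 -0.03   0.171] 29.0
[ 0.58  -0.005  0.177] 27.0
[0.595 0.022 0.182] 25.0
[0.605 0.051 0.185] 22.0
[0.611 0.082 0.187] 20.0
[0.613 0.113 0.187] 17.0
[0.61  0.144 0.185] 14.0
[0.603 0.174 0.183] 12.0
[0.591 0.203 0.178] 9.0
[0.575 0.229 0.173] 6.0
[0.556 0.253 0.167] 3.0
[0.533 0.273 0.16 ] 0.0
```

>>> servo_tool(
  moves=[
    [[8.4, 29.2, 7.3, 1.43, 2.57, -8.39, 72], [8.4, 29.2, 7.3, 1.43, 2.57, -8.39, 72], [8.4, 29.2, 7.3, 1.43, 2.57, -8.39, 72], [8.4, 29.2, 7.3, 1.43, 2.57, -8.39, 72], [8.4, 29.2, 7.3, 1.43, 2.57, -8.39, 72], [8.4, 29.2, 7.3, 1.43, 2.57, -8.39, 72], [8.4, 29.2, 7.3, 1.43, 2.57, -8.39, 72], [8.4, 29.2, 7.3, 1.43, 2.57, -8.39, 72], [8.4, 29.2, 7.3, 1.43, 2.57, -8.39, 72], [8.4, 29.2, 7.3, 1.43, 2.57, -8.39, 72], [8.4, 29.2, 7.3, 1.43, 2.57, -8.39, 72], [8.4, 29.2, 7.3, 1.43, 2.57, -8.39, 72]],
  ],
)

```text
time: 23.4
tool_pos: [0.5744, 0.2308, 0.1696]
tool_rot: [0.03, -0.218, 0.975, 0.039]
contact_force: [1.2, -0.1, -0.4]
gripper_width: 0.844
grasp_force: 0.0
```

>>> servo_tool(
  moves=[
    [[8.4, 29.2, 7.3, 1.43, 2.57, -8.39, 72], [8.4, 29.2, 7.3, 1.43, 2.57, -8.39, 72], [0, 0, 0, 0, 0, 0, 72], [0, 0, 0, 0, 0, 0, 72]],
  ],
)

```text
time: 23.9
tool_pos: [0.5326, 0.2731, 0.1581]
tool_rot: [-0.002, -0.356, 0.934, 0.0]
contact_force: [-0.5, 0.1, 0.0]
gripper_width: 0.843
grasp_force: 0.0
```

```bash
cat > drv.py <<'E'
from h import *
def drv():
    f=grab('wrist');s=manip.state();print(s['tool_pos'])
    im=f['image'];h=cv2.cvtColor(im,cv2.COLOR_BGR2HSV)
    red=(((h[...,0]<8)|(h[...,0]>172))&(h[...,1]>130)&(h[...,2]>60)).astype(np.uint8)*255
    red=cv2.morphologyEx(red,cv2.MORPH_CLOSE,np.ones((9,9)))
    for c in cv2.findContours(red,cv2.RETR_EXTERNAL,cv2.CHAIN_APPROX_NONE)[0]:
        if cv2.contourArea(c)<200: continue
        P=np.array([onz(f,*q,.014)[:2] for q in c[:,0]+0.])*1000
        (x,y),sz,a=cv2.minAreaRect(P.astype(np.float32));print('red',round(x,1),round(y,1),np.round(sz,1),round(a,1),cv2.boundingRect(c))
    k=((h[...,1]<70)&(h[...,2]>110)).astype(np.uint8)*255
    for c in cv2.findContours(k,cv2.RETR_EXTERNAL,cv2.CHAIN_APPROX_NONE)[0]:
        if cv2.contourArea(c)<80: continue
        P=np.array([onz(f,*q,.014)[:2] for q in c[:,0]+0.])*1000
        (x,y),sz,a=cv2.minAreaRect(P.astype(np.float32))
        if min(sz)<14 and max(sz)>40: print('shank',round(x,1),round(y,1),np.round(sz,1),round(a,1))
    return f
E
python3 - <<'E'
from drv import *
f=drv();cv2.imwrite('pics/w12.png',f['image']);print(manip.state()['joint_pos'])
E
```

```text
[0.53305    0.27274918 0.1586842 ]
red 532.3 271.4 [96.3 24.9] 41.6 (243, 132, 23, 86)
red 408.4 343.1 [45.4 14.9] 88.5 (362, 116, 35, 37)
shank 821.8 284.1 [42.9  8.4] 89.5
shank 604.1 335.4 [93.7  6.9] 41.8
[ 3.48274875e-01  3.06668156e-02  1.72592046e+00  8.73162450e-04
  1.38724755e+00 -1.95019677e+00]
```

Handle found: centre (0.5323,0.2714), length 96.3 mm, and the shank centre is 96.2 mm away. Both match. Go down and grip.

>>> servo_tool(
  moves=[
    [[0.7, -0.3, 45, 0, 0, 0, 60], [0.7, -0.2, 45, 0, 0, 0, 55], [0, 0, 45, 0, 0, 0, 50], [0, 0, 25, 0, 0, 0, 50], [0, 0, 11.5, 0, 0, 0, 50], [0, 0, 0, 0, 0, 0, 50]],
  ],
)

```text
time: 24.7
tool_pos: [0.5322, 0.2714, -0.0121]
tool_rot: [-0.001, -0.356, 0.935, 0.001]
contact_force: [-0.2, -0.2, 1.0]
gripper_width: 0.583
grasp_force: 0.0
```

>>> servo_tool(
  moves=[
    [[0, 0, 0, 0, 0, 0, 35], [0, 0, 0, 0, 0, 0, 15], [0, 0, 0, 0, 0, 0, 15], [0, 0, 0, 0, 0, 0, 15], [0, 0, 0, 0, 0, 0, 15]],
  ],
)

```text
time: 25.32
tool_pos: [0.5336, 0.2726, -0.0097]
tool_rot: [0.001, -0.356, 0.934, 0.0]
contact_force: [0.9, 0.1, 6.2]
gripper_width: 0.296
grasp_force: 63.4
```

Run:
```python
from drv import *
drv();s=manip.state();print(s['tool_pos'],s['contact_force'],s['grasp_force'],s['gripper_width']*85.4)
```

```text
[ 0.53359848  0.2726375  -0.00970408]
red 562.4 298.1 [18.  23.9] 41.7 (234, 291, 43, 28)
red 524.9 264.4 [76.4 26.5] 42.0 (229, 149, 53, 138)
red 417.5 327.9 [21.4 13.6] 57.7 (482, 124, 30, 44)
red 413.9 279.1 [56.6  1.1] 85.5 (404, 22, 72, 97)
[ 0.53359848  0.2726375  -0.00970408] [-0.20167658  0.63627042  5.55122632] 63.38817358016968 25.568182608226873
```

Gripped: 63 N, width consistent with the handle. Lift and plan the carry.

>>> servo_tool(
  moves=[
    [[0, 0, -20, 0, 0, 0, 15], [0, 0, -45, 0, 0, 0, 15], [0, 0, -55, 0, 0, 0, 15], [0, 0, -55, 0, 0, 0, 15], [0, 0, -45, 0, 0, 0, 15], [0, 0, 0, 0, 0, 0, 15]],
  ],
)

```text
time: 26.12
tool_pos: [0.5347, 0.273, 0.2152]
tool_rot: [0.005, -0.357, 0.934, 0.0]
contact_force: [0.0, -0.4, -0.2]
gripper_width: 0.295
grasp_force: 62.6
```

Run:
```python
from drv import *
drv()
s=manip.state();print(s['joint_pos'],s['grasp_force'],s['contact_force'])
p=np.array(s['tool_pos']);Q=rot(s['tool_rot']);T=T2W(TR,[0,47,4.8+70]);Rt=tgtR(10.1,34,90)
print(T);plan(T,Rt,14)
n=14;w=(Q.inv()*Rt).as_rotvec();S=sum((Q*R.from_rotvec(w*k/n)).as_matrix() for k in range(n));sh=np.linalg.solve(S,T-p)
for k in range(n):
    p=p+Q.apply(sh);Q=Q*R.from_rotvec(w/n);print(p.round(3),'tip',(p+Q.apply([-.142,0,-.024])).round(3),'end',(p+Q.apply([.05,0,-.024])).round(3))
```

```text
[0.53316483 0.27238487 0.21161315]
red 614.2 343.6 [258.2  68.8] 41.9 (229, 149, 53, 170)
red 408.5 343.4 [44.6 14.4] 87.4 (348, 113, 29, 32)
shank 856.4 341.8 [ 9.6 67.9] 87.4
[ 3.47568568e-01 -1.19121304e-02  1.67910927e+00  9.90626791e-04
  1.47009995e+00 -1.95233759e+00] 62.6153290271759 [-0.02186888  0.23753018 -0.48235513]
[0.49217833 0.01233648 0.11401201]
14 rows [-0.47, -23.97, 0.71] [-1.414, -2.551, 8.392] max 24.0 8.88
[0.549 0.255 0.211] tip [0.667 0.332 0.242] end [0.507 0.226 0.233]
[0.563 0.235 0.21 ] tip [0.69  0.292 0.245] end [0.517 0.212 0.229]
[0.574 0.214 0.207] tip [0.707 0.25  0.248] end [0.524 0.197 0.225]
[0.581 0.191 0.204] tip [0.718 0.206 0.248] end [0.529 0.181 0.221]
[0.585 0.168 0.2  ] tip [0.721 0.16  0.246] end [0.532 0.164 0.215]
[0.586 0.144 0.195] tip [0.719 0.115 0.243] end [0.533 0.148 0.209]
[0.584 0.121 0.189] tip [0.71  0.07  0.236] end [0.531 0.132 0.202]
[0.578 0.099 0.181] tip [0.694 0.028 0.228] end [0.527 0.117 0.195]
[0.569 0.079 0.173] tip [ 0.673 -0.011  0.217] end [0.521 0.103 0.186]
[0.558 0.06  0.163] tip [ 0.646 -0.046  0.204] end [0.514 0.09  0.177]
[0.544 0.044 0.152] tip [ 0.615 -0.075  0.189] end [0.504 0.08  0.167]
[0.528 0.03  0.14 ] tip [ 0.581 -0.1    0.172] end [0.494 0.071 0.157]
[0.511 0.02  0.127] tip [ 0.543 -0.118  0.154] end [0.482 0.064 0.146]
[0.492 0.012 0.114] tip [ 0.504 -0.13   0.134] end [0.47  0.059 0.134]
```

Run:
```python
from h import *
s=manip.state();p=np.array(s['tool_pos']);Q=rot(s['tool_rot'])
W=np.array([.46,.2,.22]);Rw=tgtR(-19,10,90) # tool x angle ~71? placeholder
Rt=tgtR(10.1,34,90);w=(Q.inv()*Rt).as_rotvec();Rw=Q*R.from_rotvec(w*.5);T=T2W(TR,[0,47,74.8])
def leg(p,Q,T,Rt,n):
    w=(Q.inv()*Rt).as_rotvec();S=sum((Q*R.from_rotvec(w*k/n)).as_matrix() for k in range(n));sh=np.linalg.solve(S,T-p)
    print(np.round(sh*1000,1),np.degrees(w/n).round(2))
    for k in range(n):
        p=p+Q.apply(sh);Q=Q*R.from_rotvec(w/n);print(p.round(3),'tip',(p+Q.apply([-.142,0,-.024])).round(3))
leg(p,Q,W,Rw,7);leg(W,Rw,T,Rt,7)
```

```text
[13.3 -7.1 -3.4] [-1.41 -2.55  8.39]
[0.528 0.258 0.215] tip [0.646 0.335 0.246]
[0.521 0.245 0.218] tip [0.648 0.302 0.253]
[0.511 0.233 0.219] tip [0.645 0.269 0.26 ]
[0.501 0.222 0.221] tip [0.637 0.236 0.264]
[0.488 0.213 0.221] tip [0.624 0.205 0.267]
[0.475 0.205 0.221] tip [0.607 0.175 0.268]
[0.46 0.2  0.22] tip [0.586 0.149 0.268]
[-20.9 -22.6   9.3] [-1.41 -2.55  8.39]
[0.476 0.175 0.208] tip [0.592 0.103 0.255]
[0.488 0.148 0.196] tip [0.592 0.058 0.24 ]
[0.496 0.12  0.182] tip [0.585 0.014 0.223]
[0.501 0.092 0.167] tip [ 0.573 -0.028  0.204]
[0.502 0.064 0.151] tip [ 0.554 -0.066  0.183]
[0.499 0.037 0.133] tip [ 0.531 -0.1    0.159]
[0.492 0.012 0.114] tip [ 0.504 -0.13   0.134]
```

Good, that is clear of everything behind.

>>> servo_tool(
  moves=[
    [[13.3, -7.1, -3.4, -1.41, -2.55, 8.39, 15], [13.3, -7.1, -3.4, -1.41, -2.55, 8.39, 15], [13.3, -7.1, -3.4, -1.41, -2.55, 8.39, 15], [13.3, -7.1, -3.4, -1.41, -2.55, 8.39, 15], [13.3, -7.1, -3.4, -1.41, -2.55, 8.39, 15], [13.3, -7.1, -3.4, -1.41, -2.55, 8.39, 15], [13.3, -7.1, -3.4, -1.41, -2.55, 8.39, 15]],
  ],
)

```text
time: 27.05
tool_pos: [0.4575, 0.1988, 0.2144]
tool_rot: [0.107, 0.153, 0.974, 0.129]
contact_force: [0.2, -1.0, -1.0]
gripper_width: 0.298
grasp_force: 62.6
```

>>> servo_tool(
  moves=[
    [[-20.9, -22.6, 9.3, -1.41, -2.55, 8.39, 15], [-20.9, -22.6, 9.3, -1.41, -2.55, 8.39, 15], [-20.9, -22.6, 9.3, -1.41, -2.55, 8.39, 15], [-20.9, -22.6, 9.3, -1.41, -2.55, 8.39, 15], [-20.9, -22.6, 9.3, -1.41, -2.55, 8.39, 15], [-20.9, -22.6, 9.3, -1.41, -2.55, 8.39, 15], [-20.9, -22.6, 9.3, -1.41, -2.55, 8.39, 15], [0, 0, 0, 0, 0, 0, 15], [0, 0, 0, 0, 0, 0, 15], [0, 0, 0, 0, 0, 0, 15]],
  ],
)

```text
time: 28.3
tool_pos: [0.4917, 0.012, 0.1123]
tool_rot: [0.187, 0.613, 0.735, 0.222]
contact_force: [-0.3, -1.1, 0.2]
gripper_width: 0.302
grasp_force: 62.6
```

Run:
```python
from fit2 import *
f=grab('wrist','w13');s=manip.state();print(W2T(s['tool_pos']),s['grasp_force'])
plan(T2W(TR,[0,47,4.8+25]),tgtR(10.1,34,90),4)
Rt=rot(s['tool_rot']);v=f['image'].copy();f2=dict(f)
# predicted shank axis/handle axis line
a=[proj(f,s['tool_pos']+Rt.apply(np.array([x,0,-23.7])/1000)) for x in (49.8,1.8,-46.2,-142)]
for x in a: cv2.circle(v,tuple(int(i) for i in x),3,(0,255,0),1)
print(np.round(a))
for y in (-90,48): cv2.circle(v,tuple(int(i) for i in proj(f,T2W(TR,[0,y,28.5]))),3,(255,255,0),1)
f2['image']=v;rim(f2,TR,'w13o',(0,0,512,384))
g=grab('top');cv2.imwrite('pics/t13.png',g['image'])
```

```text
[-1.37849736 46.6962404  73.68303323] 62.5906240940094
4 rows [0.08, 0.38, 10.97] [-0.065, 0.014, 0.043] max 11.0 0.08
[[255. 149.]
 [255. 239.]
 [255. 316.]
 [255. 438.]]
```

View pics/w13o.png

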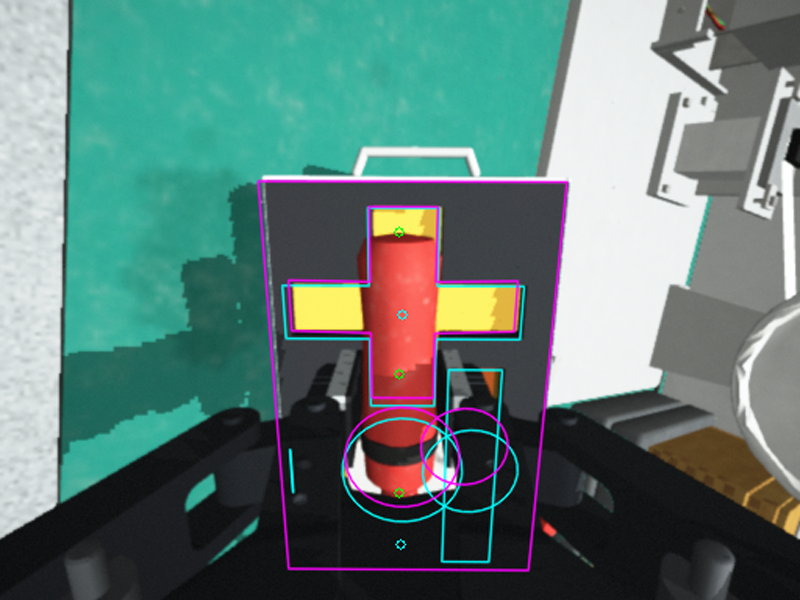

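The picture shows the handle aligned with the trough (end at 400,235 where predicted) and the tray outline matching. Lower it.

>>> servo_tool(
  moves=[
    [[0.1, 0.4, 11, -0.07, 0, 0, 15], [0.1, 0.4, 11, -0.07, 0, 0, 15], [0.1, 0.4, 11, -0.07, 0, 0, 15], [0, 0.3, 11, -0.07, 0, 0, 15], [0, 0, 10, 0, 0, 0, 15], [0, 0, 0, 0, 0, 0, 15], [0, 0, 0, 0, 0, 0, 15]],
  ],
)

```text
time: 29.28
tool_pos: [0.5219, 0.0173, 0.0674]
tool_rot: [0.188, 0.614, 0.733, 0.223]
contact_force: [0.2, -0.0, -0.7]
gripper_width: 0.302
grasp_force: 62.6
```

Run:
```python
from h import *
s=manip.state();print(W2T(s['tool_pos']),s['contact_force'])
plan(T2W(TR,[0,47,4.8]),tgtR(10.1,34,90),3)
```

```text
[-1.13314624 46.65422375 19.28187072] [ 0.15560914 -0.04609944 -0.66990549]
3 rows [0.12, 0.38, 4.83] [-0.012, 0.024, 0.027] max 4.8 0.04
```

>>> servo_tool(
  moves=[
    [[0.1, 0.5, 4, 0, 0, 0, 15], [0.1, 0.5, 4, 0, 0, 0, 15], [0, 0, 2.5, 0, 0, 0, 15], [0, 0, 0, 0, 0, 0, 15]],
  ],
)

```text
time: 29.78
tool_pos: [0.5281, 0.0187, 0.0585]
tool_rot: [0.188, 0.614, 0.734, 0.223]
contact_force: [0.6, 0.1, 0.1]
gripper_width: 0.301
grasp_force: 62.6
```

>>> servo_tool(
  moves=[
    [[0, 0, 1.5, 0, 0, 0, 15], [0, 0, 1, 0, 0, 0, 15], [0, 0, 0, 0, 0, 0, 15]],
  ],
)

```text
time: 30.15
tool_pos: [0.5296, 0.0188, 0.0567]
tool_rot: [0.188, 0.614, 0.733, 0.223]
contact_force: [-0.1, 0.3, -0.8]
gripper_width: 0.299
grasp_force: 62.6
```

Run:
```python
from h import *
s=manip.state();print(W2T(s['tool_pos']),s['contact_force'],s['ft_torque'])
```

```text
[-0.53977229 46.81786105  6.06601484] [-0.13219431  0.32341411 -0.84091573] [-0.10411183  0.38601327  0.02115145]
```

>>> servo_tool(
  moves=[
    [[0, 0.3, 1, 0, 0, 0, 15], [0, 0.2, 1, 0, 0, 0, 15], [0, 0, 0, 0, 0, 0, 15]],
  ],
)

```text
time: 30.52
tool_pos: [0.5311, 0.0191, 0.0553]
tool_rot: [0.188, 0.614, 0.733, 0.223]
contact_force: [-1.0, 0.2, -1.0]
gripper_width: 0.298
grasp_force: 62.6
```

Run:
```python
from h import *
s=manip.state();print(W2T(s['tool_pos']),s['contact_force'],s['ft_torque'])
```

```text
[-2.82105565e-02  4.68200244e+01  4.04709562e+00] [-0.96432278  0.17591502 -0.99014336] [-0.04049642  0.32883241  0.0298079 ]
```

>>> servo_tool(
  moves=[
    [[0, 0, 0.8, 0, 0, 0, 15], [0, 0, 0.8, 0, 0, 0, 15], [0, 0, 0, 0, 0, 0, 15]],
  ],
)

```text
time: 30.9
tool_pos: [0.5317, 0.0192, 0.0547]
tool_rot: [0.187, 0.614, 0.734, 0.223]
contact_force: [-17.1, -1.9, 13.9]
gripper_width: 0.299
grasp_force: 65.4
```

Run:
```python
from h import *
s=manip.state();print(W2T(s['tool_pos']),s['contact_force'],s['ft_torque'])
```

```text
[ 0.10339556 46.83136719  3.22466356] [-17.11804796  -1.93480347  13.8906567 ] [-0.18730822  1.31871666 -0.07625882]
```

Seated; release and back off.

>>> servo_tool(
  moves=[
    [[0, 0, -0.5, 0, 0, 0, 24], [0, 0, 0, 0, 0, 0, 32], [0, 0, 0, 0, 0, 0, 42], [0, 0, 0, 0, 0, 0, 46], [0, 0, 0, 0, 0, 0, 46]],
  ],
)

```text
time: 31.52
tool_pos: [0.5318, 0.0192, 0.0545]
tool_rot: [0.188, 0.614, 0.733, 0.223]
contact_force: [-0.2, 0.2, 0.1]
gripper_width: 0.535
grasp_force: 0.0
```

>>> servo_tool(
  moves=[
    [[0, 0, -12, 0, 0, 0, 46], [0, 0, -25, 0, 0, 0, 46], [0, 0, -40, 0, 0, 0, 46], [0, 0, -45, 0, 0, 0, 46], [20, 0, -45, 0, 0, 0, 46], [20, 0, -30, 0, 0, 0, 60], [0, 0, 0, 0, 0, 0, 60]],
  ],
)

```text
time: 32.4
tool_pos: [0.4297, 0.0406, 0.2199]
tool_rot: [0.187, 0.613, 0.735, 0.222]
contact_force: [1.1, -0.2, 0.4]
gripper_width: 0.702
grasp_force: 0.0
```

Run:
```python
from h import *
s=manip.state();print(W2T(s['tool_pos']),s['contact_force'])
Ri=trayR(TR[2]).inv()
def ont(f,q,z):
    e=W2T(f['eye']);d=Ri.apply(ray(f,*q)[1]);return (e+d*(z-e[2])/d[2])[:2]
for n in('wrist','top'):
    f=grab(n,'end_'+n);h=cv2.cvtColor(f['image'],cv2.COLOR_BGR2HSV)
    red=(((h[...,0]<8)|(h[...,0]>172))&(h[...,1]>130)&(h[...,2]>50)).astype(np.uint8)*255
    red=cv2.morphologyEx(red,cv2.MORPH_CLOSE,np.ones((7,7)))
    for c in cv2.findContours(red,cv2.RETR_EXTERNAL,cv2.CHAIN_APPROX_NONE)[0]:
        if cv2.contourArea(c)<60: continue
        P=np.array([ont(f,q,28.5) for q in c[:,0]+0.]).astype(np.float32);r=cv2.minAreaRect(P)
        if abs(r[0][0])<150 and abs(r[0][1])<150: print(n,'red',np.round(r[0],1),np.round(r[1],1),round(r[2],1))
f=grab('wrist');u=[proj(f,T2W(TR,[0,y,28.5])) for y in(96,48,0,-45,-90)];print(np.round(u,1))
g=f['image']
a=np.array([[[*proj(f,T2W(TR,[x,y,23.5]))] for x in np.arange(-60,70,2)] for y in np.arange(110,-116,-5)],np.float32)
rect=cv2.remap(g,a,None,cv2.INTER_LINEAR);hh=cv2.cvtColor(rect,cv2.COLOR_BGR2HSV).astype(int)
for y,row in zip(np.arange(110,-116,-5),hh): print('%5d'%y,''.join('R' if (q[0]<8 or q[0]>172) and q[1]>130 and q[2]>50 else 'y' if 8<=q[0]<35 and q[1]>120 else 'w' if q[1]<60 and q[2]>190 else 'g' if q[1]<70 and q[2]>110 else '.' for q in row))
```

```text
[ 12.27998541  85.79796001 194.21413115] [ 1.08140342 -0.16554405  0.44538113]
wrist red [ 95.  -90.1] [19.4 20.9] 64.0
wrist red [-1.9 46.8] [25.9 96.1] 0.2
top red [-1.2 49.5] [91.  27.1] 89.1
[[248.1 164. ]
 [248.3 203.1]
 [248.5 239.5]
 [248.7 271.3]
 [248.8 301.1]]
  110 .................................................................
  105 .................................................................
  100 .......................yyyyyyyyyyyyyyyyy.........................
   95 .......................yyyyyyyyyyyyyyyyy.........................
   90 .......................RRRRRRRRRRRRRyyyy.........................
   85 .......................RRRRRRRRRRRRRyyyy.........................
   80 .......................RRRRRRRRRRRRRyyyy.........................
   75 .......................RRRRRRRRRRRRRyyyy.........................
   70 .......................RRRRRRRRRRRRRyyyy.........................
   65 .......................yRRRRRRRRRRRyyyyy.........................
   60 ..yyyyyyyyyyyyyyyyyyyyyyRRRRRRRRRRRyyyyyyyyyyyyyyyyyyyyyyyyyy....
   55 ..yyyyyyyyyyyyyyyyyyyyyyRRRRRRR
[... 1782 characters left out ...]
........gwwwgggwwwwwwwwwwwg...yyyyyyyyyyyyyy........
  -75 ...........................ggwwwwgg........yyyyyyyyyyyyyy........
  -80 ............................gwwg...........yyyyyyyyyyyyyy........
  -85 ...........................ggwwwwwwg.......yyyyyyyyyyyyyy........
  -90 .........................gwwgwwwwwgggg.....yyyyyyyyyyyyyy........
  -95 .......................gwwwwwwwgggggwww....yyyyyyyyyyyyyy........
 -100 .......................gwww.........www..........................
 -105 .................................................................
 -110 .................................................................
 -115 ....................gggwwwwwwwwwwwwwggggggwwggg..................
```

Handle mid is about (-1.5,48), the shank runs straight through the saddle at x≈-1, both blocks are flush, and the gripper is clear.

```bash
python3 -c "
from plant import manip
print(manip.job_done())"
```

```text
the job is handed in; nothing more can be done
None
```

I handed the job in at about 32 s: both blocks measured home in their pockets and the screwdriver sits in its trough and saddle, though the hand-in returned no verdict.

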